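# Assemble the two-stage air sampler

## Task

Put the two-stage air sampler together on its pump base: one open Petri dish in the seat on the base, the fine jet stage (the shorter ring, many small holes) over it, the other dish in the seat on the fine stage, the coarse jet stage (the taller ring, fewer large holes) over that, and the inlet cone on top. Every part must be upright and fully home on the one below, set down gently rather than dropped or rammed; keep the dishes level, and leave the printed carton, timer and notepad where they are.

Things in the scene. Friction and masses are not known exactly. Their poses are not given: they have to be found in the camera images.
- pump_base: Fixed pump base: white housing 116x104 mm, 44 high; round aluminium collar 86 mm wide, flat shoulder at z=50 mm; on it a spigot 66 mm wide, top z=68. In the spigot's top a dish seat: floor z=64.4 (a seated dish has its origin there), rounded lip 3.6 high, 56.8 wide inside, seven 9 mm holes. Origin: underside centre, on the spigot's axis, z up. Display and two buttons on its -x face.
- fine_stage: Fine jet stage, the shorter stepped aluminium ring, 48 mm high, 0.2 kg: skirt 84 mm wide, shoulder at z=30; spigot 66 mm wide, z=30 to 48: grip there. 61 small 2 mm holes in the dish seat on top (floor z=44.4, lip to 48, 56.8 wide). Skirt bore 68 mm for a 66 mm spigot, lead-in to 76 mm over the lowest 9 mm; home when its underside is on the shoulder. Origin: skirt's underside centre, z up.
- coarse_stage: Coarse jet stage, the taller stepped aluminium ring, 58 mm high, 0.24 kg: skirt 84 mm wide, shoulder at z=40; spigot 66 mm wide, z=40 to 58: grip there. 19 large 5 mm holes in the recess on top. Skirt bore 68 mm for a 66 mm spigot, lead-in to 76 mm over the lowest 9 mm; home when its underside is on the shoulder. Origin: skirt's underside centre, z up.
- inlet_cone: Inlet cone, aluminium, 66 mm high, 0.18 kg: skirt 84 mm wide, cone from z=24 to 43, then an open tube 40 mm wide, z=45 to 66: grip there. Skirt bore 68 mm for a 66 mm spigot, lead-in to 76 mm over the lowest 9 mm; home when its underside is on the shoulder. Origin: skirt's underside centre, z up.
- dish_a: Open clear plastic Petri dish without lid, 55 mm wide, 12 mm high, 0.02 kg, standing open side up. Grip it across the outside with the fingertips 2 to 4 mm above its underside, so that they clear, or nearly clear, a seat's 3.6 mm lip. Origin: underside centre, z up. The two dishes are alike: either may go in either seat.
- dish_b: The other open Petri dish, just like dish_a: 55 mm wide, 12 mm high, origin at the centre of its underside.
- swab_box: Bystander: small printed carton, 33 x 92 x 66 mm, at the far edge of the trolley. Origin: centre of its underside. (Right of it a window sill juts out over the trolley, 0.26 m up: beyond x = 0.64 m where y is below 0.05 m.)
- timer: Bystander: white bench timer, 58 x 62 x 20 mm, near the front edge. Origin: centre of its underside.
- notepad: Bystander: black-covered notepad, 70 x 95 x 16 mm, near the front edge. Origin: centre of its underside.
There are look-alikes about, which are no part of the job. What is shaped like the dish_a but green is not meant.

How it is judged:
At the end, for the whole second after the job is handed in: From below: base, dish, fine stage, dish, coarse stage (no dish), inlet cone; each part within 4 mm of the axis and 2.5 mm of the seated height of the part that carries it, within 0.06 rad of upright, at rest (((horizontal distance between dish_a and pump_base below 0.004 m and z of dish_a in the frame of pump_base between 0.0619 and 0.0669 m and angle between each of dish_a, dish_b's own z axis and vertical below 0.06 rad and horizontal distance between dish_b and fine_stage below 0.004 m and z of dish_b in the frame of fine_stage between 0.0419 and 0.0469 m) or (horizontal distance between dish_b and pump_base below 0.004 m and z of dish_b in the frame of pump_base between 0.0619 and 0.0669 m and angle between each of dish_b, dish_a's own z axis and vertical below 0.06 rad and horizontal distance between dish_a and fine_stage below 0.004 m and z of dish_a in the frame of fine_stage between 0.0419 and 0.0469 m)) and horizontal distance between fine_stage and pump_base below 0.004 m and z of fine_stage in the frame of pump_base between 0.0475 and 0.0525 m and angle between each of fine_stage, coarse_stage, inlet_cone's own z axis and vertical below 0.06 rad and horizontal distance between coarse_stage and fine_stage below 0.004 m and z of coarse_stage in the frame of fine_stage between 0.0275 and 0.0325 m and horizontal distance between inlet_cone and coarse_stage below 0.004 m and z of inlet_cone in the frame of coarse_stage between 0.0375 and 0.0425 m and linear speed of each of dish_a, dish_b, fine_stage, coarse_stage, inlet_cone below 0.02 m/s); the robot touches nothing.
It fails at once if the printed carton, the timer or the notepad is disturbed (shifted more than 25 mm) (distance of any of swab_box, timer, notepad from where it was at the start of the episode above 0.025 m).
It fails at once if a Petri dish is tipped over (more than 40 degrees) (angle between any of dish_a, dish_b's own z axis and vertical above 0.7 rad).
It fails at once if a part is let fall (more than about 18 mm of free fall: over 0.6 m/s while touching nothing) ((linear speed of dish_a above 0.6 m/s and contact force between dish_a and anything else below 0.02 N) or (linear speed of dish_b above 0.6 m/s and contact force between dish_b and anything else below 0.02 N) or (linear speed of fine_stage above 0.6 m/s and contact force between fine_stage and anything else below 0.02 N) or (linear speed of coarse_stage above 0.6 m/s and contact force between coarse_stage and anything else below 0.02 N) or (linear speed of inlet_cone above 0.6 m/s and contact force between inlet_cone and anything else below 0.02 N)).
It fails at once if a part is rammed onto another (more than 60 N between them) (contact force between any of dish_a, dish_b, fine_stage and pump_base above 60 N or contact force between any of dish_a, dish_b, coarse_stage and fine_stage above 60 N or contact force between any of dish_a, dish_b, inlet_cone and coarse_stage above 60 N).
It also fails if it takes over 115 s, if anything falls off the work surface, if the arm or the gripper's body presses on something with over 40 N, if the wrist force passes 120 N, or if a joint passes its speed limit or range.

## Robot

A 7-joint arm with a two-finger parallel gripper is mounted at the origin on a cart in front of the work surface, level with it; the furniture and walls round the work are solid. World frame = base frame: x ahead of the robot, y to its left, z up, the work surface at z = 0. Lengths are in m, angles in rad, forces in N, time in s.
With the tool pointing down it reaches from about 0.4 to 0.85 m from the base axis. Payload 10.4 kg.
Tool frame: the origin (TCP) lies between the finger pads; the fingertips stand 19 mm ahead of it and the grasp point (between the pads) is the TCP; x points along the fingers, y is the direction in which the jaws open and shut, and the axes are right-handed (so a half turn about x gives the same grasp; the last joint's range is limited). The gripper opens to 87 mm and grips with 3 to 60 N. Pads are 19 mm wide; open, the fingers measure 117 mm over their backs; the gripper's body (75 mm by 190 mm) begins 51 mm behind the grasp point.
Start: joints at [1.092, 0.332, -0.065, 1.46, 0.022, 1.35, -0.088], TCP at [0.275, -0.561, 0.242] pointing down, gripper open.
Joint ranges: [-2.6, 2.6], [-0.5, 2.12], [-1.47, 1.34], [0.16, 2.42], [-1.27, 4.41], [0.06, 2.06], [-2.6, 2.6]. Speed limits (rad/s): [2.22, 2.22, 2.79, 2.79, 3.14, 3.14, 3.14].

## Interface

Orientations are given as a unit quaternion [x, y, z, w].
In Python, from bench import r gives the robot as it stands.
- The arm moves only by the tool drive_tool, never from a script. Its argument "motion" is a list of rows, each a list of 4 numbers: the shift along the tool's x, y, z in cm, then the turn about the tool's x in units of 5 degrees (1.0 is 5 degrees). In form: [[tx, ty, tz, twist], ...]. A call has 1 to 20 rows; each row is the pose to reach, as a shift and turn from the pose commanded when the call began, along the tool's axes at that moment; what a row does not reach only later rows make up. A row lasts 1/12 s, in which the tool goes at most 41.7 mm and 7.16 degrees, less where a joint would pass 70% of its speed; a pose out of reach is approached as far as the arm can. A call with a gripper value outside its range is refused whole. "grip" is the closure in counts, from 0 (fully open) to 255 (shut), set as the call begins (left out, the last holds). The fingers move at their own pace and stop on an object; "force" is the grip in N (left out, the last holds). Time passes only in rows, so rows that repeat a pose let the fingers close. It gives the time, the measured TCP pose, the force and the opening at its end, in the units of the state.
- r.read_state(): the state, without advancing time (a new reading comes with each control period).
- r.camera(name): name is "scene" or "top"; returns the picture (400x640x3 uint8, red, green, blue); there is no depth.
- r.calibration(name): a dict with "fx", "fy", "cx", "cy" (pixels), "dist" ([k1, k2, p1, p2, k3] as OpenCV has them; the pictures are not rectified), "xyz" and "orientation" of the camera in the world. Camera axes: x right, y up, looking along -z (the intrinsics and any distortion apply to the point x, -y, -z); pixel columns grow to the right and rows downward; lengths in m; the calibration is good to about 2 mm. A picture is of the moment at which its call begins. calibration takes no time and is no camera call.
- r.close_job(): hands the job in, once; it reports no verdict.
The state is a dict: "time": time; "joint_positions": joint angles; "joint_vel": joint speeds; "joint_torque": joint torques, N m; "ee_pos": TCP position; "eef_rot": TCP orientation; "ft_force": force on the tool from outside, world axes, zero at the start; "torque": the same for the moment, N m; "width": finger opening in m.
Only numpy, scipy, OpenCV 4.12 (cv2) and the standard library are available. Lean on these libraries where they do the work, as an engineer would, in place of code of your own. Each camera call takes 0.05 s, during which the arm holds its last target.

## Working session

There is one attempt and no reset: what is moved stays moved. The work goes in short steps, Python scripts to look and compute and a tool call to move; the robot and the scene stay as the last step left them, time stands still between calls to the robot, and variables do not carry over. Pictures are saved under pics/ and viewed, and the job is handed in when it is done.

Besides the shell and the picture viewer there is one more tool, called after "Request:" by a JSON object that holds its "name" and its "arguments". drive_tool: Moves the arm, as the interface text tells. Its arguments: {"type":"object","properties":{"motion":{"type":"array","items":{"type":"array","items":{"type":"number"}}},"grip":{"type":"number"},"force":{"type":"number"}},"required":["motion"]}

```bash
ls; mkdir -p pics; python3 - <<'E'
from bench import r
import cv2
print(r.read_state())
for n in("scene","top"):
    print(n,r.calibration(n)); cv2.imwrite(f"pics/{n}0.png",r.camera(n)[:,:,::-1])
E
```

```text
pics
{'time': 0.0, 'joint_positions': array([ 1.09240148,  0.33284137, -0.06472955,  1.46095606,  0.0215664 ,
        1.34988125, -0.08854488]), 'joint_vel': array([ 0.00062584,  0.00023678,  0.0001224 ,  0.00113891, -0.000525  ,
        0.00024866,  0.00047777]), 'joint_torque': array([-3.82087173e-04, -6.23251820e+01,  2.43303704e-02, -3.89907646e+01,
       -6.12981780e-02,  3.95247561e-02,  1.64611438e-04]), 'ee_pos': array([ 0.27497182, -0.56085846,  0.24076599]), 'eef_rot': array([-0.68870451, -0.16023305,  0.68894271, -0.15927779]), 'ft_force': array([0.91006421, 0.18442831, 0.73404336]), 'torque': array([-0.01037699,  0.00844516,  0.00988956]), 'width': 0.08719172610509315}
scene {'fx': 417.5200725881739, 'fy': 417.5200725881739, 'cx': 316.4923587025207, 'cy': 197.7886794398033, 'dist': array([-0.09908473,  0.        ,  0.        ,  0.        ,  0.        ]), 'xyz': array([-0.03127829,  0.50864526,  0.58878433]), 'orientation': array([-0.21052248,  0.36726376,  0.79467992, -0.43506488])}
top {'fx': 452.5446843476617, 'fy': 452.5446843476617, 'cx': 319.0213418864758, 'cy': 205.41171643943878, 'dist': array([0.03146737, 0.        , 0.        , 0.        , 0.        ]), 'xyz': array([0.48097323, 0.18237071, 0.89279943]), 'orientation': array([-0.02139853,  0.04430791,  0.70803413, -0.70446191])}
```

View pics/scene0.png

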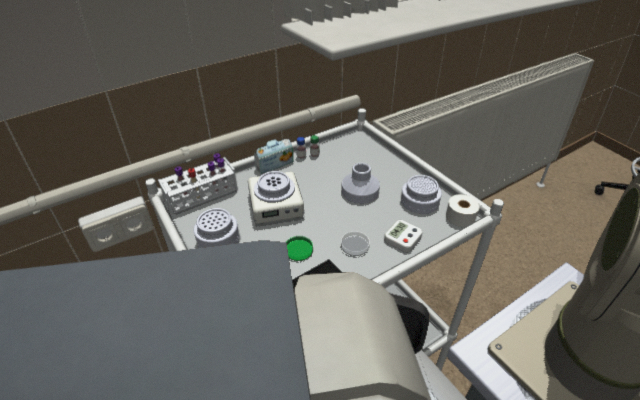

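View pics/top0.png

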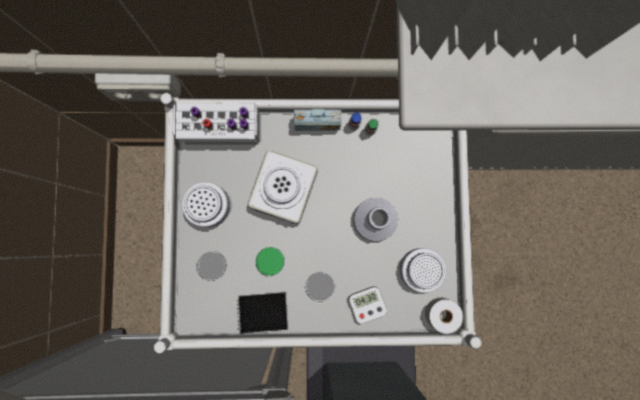

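The pixel positions below are from the top view.
- **Coarse stage:** (206,204), large holes. Look-alike candidate is the fine stage.
- **Fine stage:** (424,270), many small holes. Look-alike is the tape roll at (445,316).
- **Cone:** (376,219).
- **Base:** (282,186).
- **Clear dishes:** (211,265) and (319,286). The green one at (270,261) is not meant.

I'll check these choices in crops.

```bash
cat > h.py <<'E'
import numpy as np,cv2
from bench import r
from scipy.spatial.transform import Rotation as R
def cam(n):
    c=r.calibration(n);K=np.array([[c['fx'],0,c['cx']],[0,c['fy'],c['cy']],[0,0,1.]])
    return K,np.array(c['dist']),np.array(c['xyz']),R.from_quat(c['orientation']).as_matrix()@np.diag([1,-1,-1.])
def p2w(n,uv,z):
    K,d,t,M=cam(n);q=cv2.undistortPoints(np.array(uv,float).reshape(-1,1,2),K,d).reshape(-1,2)
    v=np.c_[q,np.ones(len(q))]@M.T
    return t+v*((z-t[2])/v[:,2])[:,None]
def w2p(n,X):
    K,d,t,M=cam(n);X=np.array(X,float).reshape(-1,3)
    return cv2.projectPoints((X-t)@M,np.zeros(3),np.zeros(3),K,d)[0].reshape(-1,2)
def circ(c,rad,z,k=72):
    a=np.linspace(0,2*np.pi,k,endpoint=False);return np.c_[c[0]+rad*np.cos(a),c[1]+rad*np.sin(a),np.full(k,z)]
E
python3 - <<'E'
from h import *
im=cv2.imread('pics/top0.png')
P={'base':(282,186,.068),'coarse':(206,204,.058),'fine':(424,270,.048),'cone':(376,219,.066),'d1':(211,265,.006),'d2':(319,286,.006)}
tiles=[]
for k,(u,v,z) in P.items():
    print(k,p2w('top',[u,v],z)[0].round(4))
    t=cv2.resize(im[v-30:v+30,u-30:u+30],(260,260),interpolation=cv2.INTER_CUBIC);cv2.putText(t,k,(5,20),0,.6,(0,0,255),1);tiles.append(t)
cv2.imwrite('pics/crops.png',np.vstack([np.hstack(tiles[:3]),np.hstack(tiles[3:])]))
E
```

```text
base [0.5938 0.223  0.068 ]
coarse [0.5621 0.3626 0.058 ]
fine [ 0.4383 -0.0399  0.048 ]
cone [0.5326 0.0507 0.066 ]
d1 [0.4491 0.3623 0.006 ]
d2 [0.407  0.1544 0.006 ]
```

View pics/crops.png

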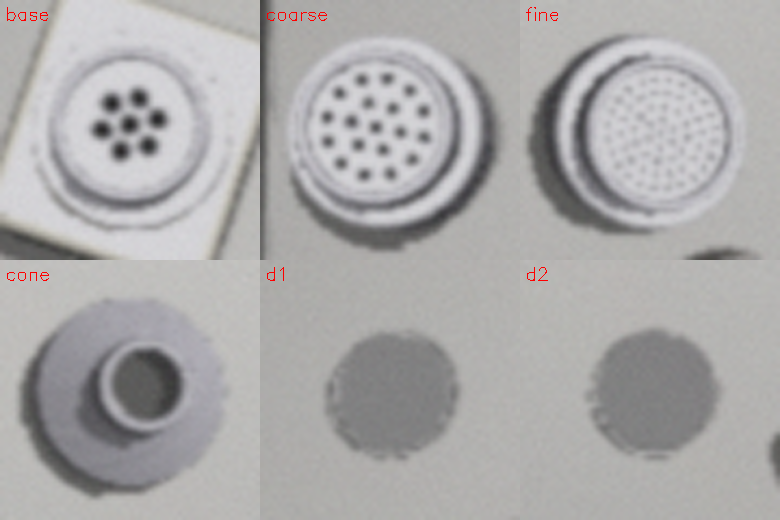

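```bash
python3 - <<'E'
from h import *
im=cv2.imread('pics/top0.png');g=cv2.cvtColor(im,6).astype(np.float32)
print('scene px of origin, d1, (0,0,.4)',w2p('scene',[[0,0,0],[.449,.362,0],[0.1,0,.4],[.275,-.56,.24]]).round(0).tolist())
def holes(u,v,n,z,rad,zc):
    S=8;h=20;c=cv2.resize(g[v-h:v+h,u-h:u+h],None,fx=S,fy=S,interpolation=cv2.INTER_CUBIC)
    b=cv2.GaussianBlur(c,(0,0),40);d=(b-c)
    for th in (12,20,30):
        N,l,s,ce=cv2.connectedComponentsWithStats((d>th).astype(np.uint8))
        ok=[i for i in range(1,N) if 20<s[i,4]<1500 and np.hypot(*(ce[i]-h*S))<rad*S]
        pts=(ce[ok]+.5)/S-.5+[u-h,v-h]
        W=p2w('top',pts,zc)
        print(th,len(ok),W.mean(0).round(4), cv2.minEnclosingCircle(W[:,:2].astype(np.float32)))
holes(282,185,7,0,10,.0644)
holes(204,203,19,0,15,.0545)
holes(425,270,61,0,16,.0444)
# dishes by dark segmentation
for nm,(u,v) in {'d1':(211,265),'d2':(319,286)}.items():
    c=g[v-22:v+23,u-22:u+23]; bg=np.median(np.r_[c[0],c[-1]]); inn=np.median(c[20:25,20:25]); m=(c<(bg+inn)/2).astype(np.uint8)
    N,l,s,ce=cv2.connectedComponentsWithStats(m); i=1+np.argmax(s[1:,4]); cs=cv2.findContours((l==i).astype(np.uint8),0,1)[0][0]
    p=cv2.minEnclosingCircle(cs)
    for z in(0.0,.012): print(nm,z,p2w('top',ce[i]+[u-22,v-22],z)[0].round(4),p2w('top',np.array(p[0])+[u-22,v-22],z)[0].round(4),s[i,4],p[1])
E
```

```text
scene px of origin, d1, (0,0,.4) [[590.0, 363.0], [249.0, 276.0], [655.0, 100.0], [651.0, 76.0]]
12 7 [0.5975 0.2241 0.0644] ((0.5975448489189148, 0.22411900758743286), 0.012313438579440117)
20 7 [0.5975 0.2241 0.0644] ((0.5975335836410522, 0.2241150438785553), 0.012300812639296055)
30 7 [0.5975 0.2241 0.0644] ((0.5975092053413391, 0.22412827610969543), 0.012292983941733837)
12 20 [0.5659 0.3693 0.0545] ((0.5683436393737793, 0.3682810664176941), 0.02518550306558609)
20 19 [0.5648 0.3702 0.0545] ((0.5647770762443542, 0.37024161219596863), 0.021218420937657356)
30 20 [0.5661 0.3699 0.0545] ((0.5684740543365479, 0.3693283796310425), 0.024837350472807884)
12 13 [ 0.439  -0.0482  0.0444] ((0.4385099411010742, -0.04846280440688133), 0.020949451252818108)
20 2 [ 0.4307 -0.0494  0.0444] ((0.43069612979888916, -0.0494065135717392), 0.008545182645320892)
30 3 [ 0.4609 -0.0571  0.0444] ((0.45916756987571716, -0.058150194585323334), 0.011896749027073383)
d1 0.0 [0.4475 0.3633 0.    ] [0.4485 0.3639 0.    ] 700 15.544731140136719
d1 0.012 [0.4479 0.3609 0.012 ] [0.449  0.3615 0.012 ] 700 15.544731140136719
d2 0.0 [0.4058 0.1538 0.    ] [0.4056 0.154  0.    ] 676 15.106545448303223
d2 0.012 [0.4068 0.1542 0.012 ] [0.4066 0.1544 0.012 ] 676 15.106545448303223
```

```bash
python3 - <<'E'
from h import *
a=cv2.imread('pics/top0.png')[320:400,0:440];b=cv2.imread('pics/scene0.png')[220:400,0:460]
cv2.imwrite('pics/furn.png',np.vstack([cv2.resize(a,(800,145)),cv2.resize(b,(800,313))]))
im=cv2.imread('pics/top0.png')
S=5
def ov(nm,u,v,circs):
    h=30;t=cv2.resize(im[v-h:v+h,u-h:u+h],None,fx=S,fy=S,interpolation=cv2.INTER_CUBIC)
    for c,rad,z,col in circs:
        p=(w2p('top',circ(c,rad,z))-[u-h,v-h]+.5)*S-.5
        cv2.polylines(t,[np.int32(p*16)],True,col,1,cv2.LINE_AA,4)
    return t
Y=(0,0,255);G=(0,200,0);B=(255,0,0)
f=(.4375,-.041);c=(.5330,.0520);co=(.5648,.3702);d1=(.4485,.362);d2=(.406,.154);ba=(.5975,.2241)
t=[ov('f',424,270,[(f,.042,.03,Y),(f,.033,.048,G),(f,.0284,.048,B)]),
ov('c',376,219,[(c,.042,.024,Y),(c,.020,.066,G),(c,.042,.0,B)]),
ov('co',206,204,[(co,.042,.04,Y),(co,.033,.058,G)]),
ov('d1',211,265,[(d1,.0275,.0,Y),(d1,.0275,.012,G)]),
ov('d2',319,286,[(d2,.0275,.0,Y),(d2,.0275,.012,G)]),
ov('b',282,186,[(ba,.043,.05,Y),(ba,.033,.068,G),(ba,.0284,.068,B)])]
t=[cv2.resize(x,(266,266)) for x in t]
cv2.imwrite('pics/ov.png',np.vstack([np.hstack(t[:3]),np.hstack(t[3:])]))
E
```

```text
(no output)
```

View pics/furn.png

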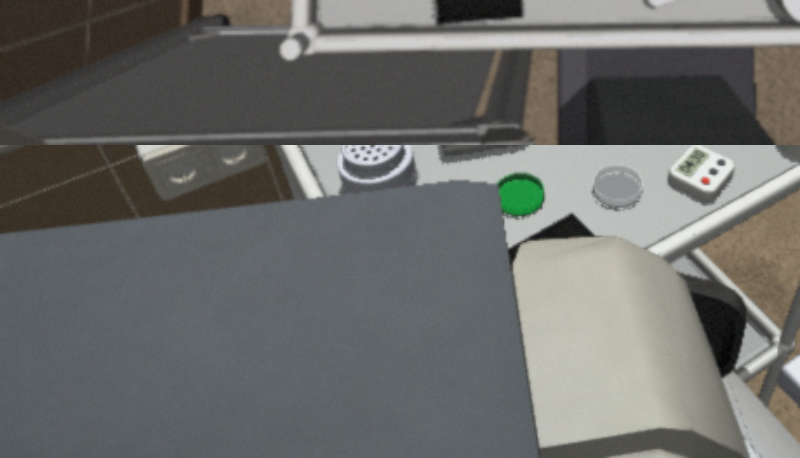

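View pics/ov.png

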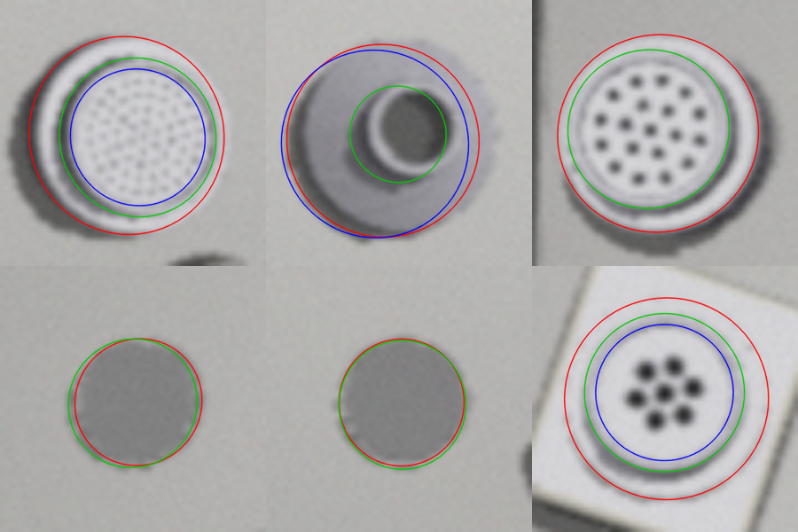

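```bash
cat >> h.py <<'E'
def go(target,yaw_dir=None):
    """shift (cm, tool axes) from measured pose to world target; twist (5deg units) to bring tool y to world dir angle yaw_dir(deg, mod 180)"""
    s=r.read_state();M=R.from_quat(s['eef_rot']).as_matrix()
    d=M.T@(np.array(target)-s['ee_pos'])*100
    a=np.degrees(np.arctan2(M[1,1],M[0,1]))
    tw=None
    if yaw_dir is not None:
        w=(yaw_dir-a+90)%180-90; tw=-w/5  # tool x is down: +turn = -world yaw
    print('t',s['time'],'pos',s['ee_pos'].round(4),'xaxis',M[:,0].round(3),'yaw(tool y)',a.round(2),'w',round(s['width'],4),'F',s['ft_force'].round(1))
    print(' shift cm',d.round(2),'twist',tw,'j7',s['joint_positions'][6].round(2))
E
python3 - <<'E'
from h import *
go([.406,.154,.1],90); go([.406,.154,.1],0); go([.44,-.2,.22],0)
print(R.from_quat(r.read_state()['eef_rot']).as_matrix().round(3))
E
```

```text
t 0.1 pos [ 0.275  -0.5609  0.2408] xaxis [-0.001  0.001 -1.   ] yaw(tool y) -63.88 w 0.087 F [ 0.6  0.1 -0.1]
 shift cm [ 14.15 -58.41 -43.23] twist 5.223334336440166 j7 -0.09
t 0.1 pos [ 0.275  -0.5609  0.2408] xaxis [-0.001  0.001 -1.   ] yaw(tool y) -63.88 w 0.087 F [ 0.6  0.1 -0.1]
 shift cm [ 14.15 -58.41 -43.23] twist -12.776665663559834 j7 -0.09
t 0.1 pos [ 0.275  -0.5609  0.2408] xaxis [-0.001  0.001 -1.   ] yaw(tool y) -63.88 w 0.087 F [ 0.6  0.1 -0.1]
 shift cm [  2.11 -25.14 -30.7 ] twist -12.776665663559834 j7 -0.09
[[-0.001  0.44  -0.898]
 [ 0.001 -0.898 -0.44 ]
 [-1.    -0.001  0.   ]]
```

Request:
{"name": "drive_tool", "arguments": {"motion": [[2.1, -25.1, -30.7, -12.8], [2.1, -25.1, -30.7, -12.8], [2.1, -25.1, -30.7, -12.8], [2.1, -25.1, -30.7, -12.8], [2.1, -25.1, -30.7, -12.8], [2.1, -25.1, -30.7, -12.8], [2.1, -25.1, -30.7, -12.8], [2.1, -25.1, -30.7, -12.8], [2.1, -25.1, -30.7, -12.8], [2.1, -58.4, -43.2, -12.8], [4, -58.4, -43.2, -12.8], [6, -58.4, -43.2, -12.8], [10, -58.4, -43.2, -12.8], [14, -58.4, -43.2, -12.8], [14, -58.4, -43.2, -12.8], [14, -58.4, -43.2, -12.8], [14, -58.4, -43.2, -12.8], [14, -58.4, -43.2, -12.8]], "grip": 0, "force": 10}}

```text
time: 1.6
ee_pos: [0.4069, 0.1325, 0.1117]
eef_rot: [0.5, 0.5, -0.499, 0.501]
ft_force: [1.7, -0.9, -0.3]
width: 0.087
```

```bash
python3 - <<'E'
from h import *
go([.406,.154,.1],0); 
for n in("scene","top"): cv2.imwrite(f"pics/{n}1.png",r.camera(n)[:,:,::-1])
E
```

```text
t 1.6 pos [0.4069 0.1325 0.1117] xaxis [ 0.001 -0.    -1.   ] yaw(tool y) 0.1 w 0.087 F [ 1.7 -0.9 -0.3]
 shift cm [ 1.17 -0.09 -2.15] twist 0.01912421555276751 j7 -0.47
```

View pics/scene1.png

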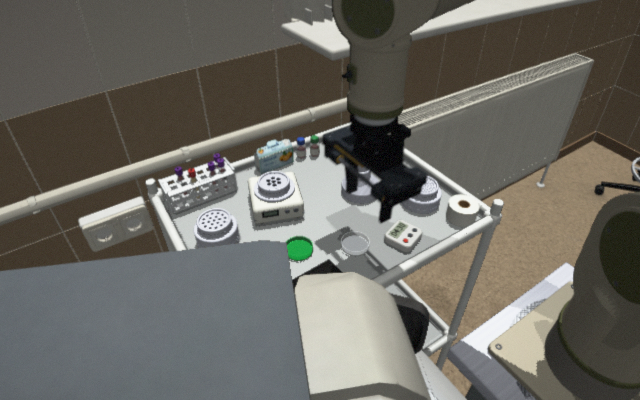

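View pics/top1.png

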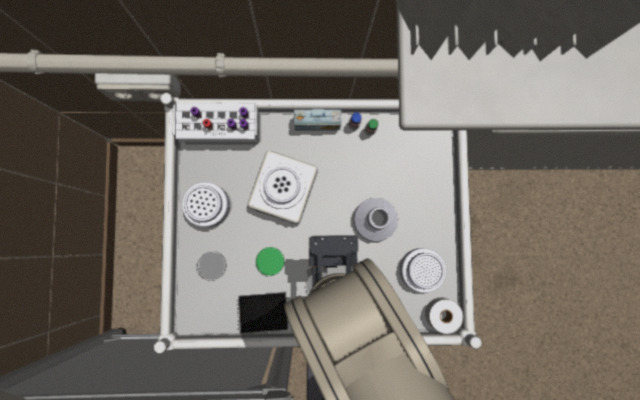

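Request:
{"name": "drive_tool", "arguments": {"motion": [[0, 0, 0, 0], [0, 0, 0, 0]]}}

```text
time: 1.87
ee_pos: [0.4076, 0.1303, 0.1123]
eef_rot: [0.499, 0.5, -0.5, 0.5]
ft_force: [-0.3, 0.6, 0.4]
width: 0.087
```

```bash
python3 - <<'E'
from h import *
go([.406,.154,.022],0)
E
```

```text
t 1.8667 pos [0.4076 0.1303 0.1123] xaxis [-0. -0. -1.] yaw(tool y) 0.1 w 0.087 F [-0.3  0.6  0.4]
 shift cm [ 9.03 -0.15 -2.37] twist 0.01970249492602818 j7 -0.47
```

Request:
{"name": "drive_tool", "arguments": {"motion": [[0, -0.15, -2.4, 0], [3, -0.15, -2.4, 0], [6, -0.15, -2.4, 0], [8, -0.15, -2.4, 0], [8.6, -0.15, -2.4, 0], [8.8, -0.15, -2.4, 0], [8.8, -0.15, -2.4, 0], [8.8, -0.15, -2.4, 0]]}}

```text
time: 2.53
ee_pos: [0.407, 0.1548, 0.0255]
eef_rot: [0.5, 0.5, -0.499, 0.501]
ft_force: [-0.4, 1.1, -0.8]
width: 0.0868
```

```bash
python3 - <<'E'
from h import *
go([.406,.154,.022],0)
im=r.camera('scene')[:,:,::-1];cv2.imwrite("pics/s2.png",cv2.resize(im[180:280,300:440],(784,560),interpolation=cv2.INTER_CUBIC))
E
```

```text
t 2.5333 pos [0.407  0.1548 0.0255] xaxis [ 0.002  0.    -1.   ] yaw(tool y) 0.06 w 0.0868 F [-0.4  1.1 -0.8]
 shift cm [ 0.35 -0.11  0.08] twist 0.011745988871842883 j7 -0.69
```

View pics/s2.png

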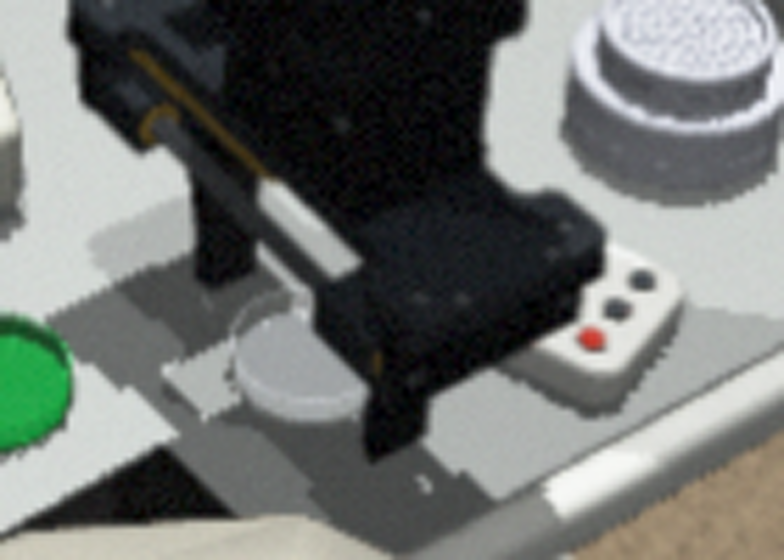

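The picture shows the open jaws straddling the clear dish, with fingertips at (395,450) and (220,280) in the crop.

Request:
{"name": "drive_tool", "arguments": {"motion": [[0.3, 0, 0, 0], [0.3, 0, 0, 0], [0.3, 0, 0, 0], [0.3, 0, 0, 0], [0.3, 0, 0, 0], [0.3, 0, 0, 0], [0.3, 0, 0, 0], [0.3, 0, 0, 0]], "grip": 255, "force": 6}}

```text
time: 3.25
ee_pos: [0.406, 0.155, 0.0213]
eef_rot: [0.5, 0.5, -0.5, 0.501]
ft_force: [-0.1, 0.4, 1.6]
width: 0.0543
```

```bash
python3 - <<'E'
from h import *
go([.406,.154,.022],90)
E
```

```text
t 3.25 pos [0.406  0.155  0.0213] xaxis [ 0. -0. -1.] yaw(tool y) 0.11 w 0.0543 F [-0.1  0.4  1.6]
 shift cm [-0.07  0.    0.1 ] twist -17.977320025916708 j7 -0.7
```

Request:
{"name": "drive_tool", "arguments": {"motion": [[0, 0, 0, 0], [0, 0, 0, 0], [0, 0, 0, 0], [0, 0, 0, -9], [0, 0, 0, -18], [0, 0, 0, -18], [0, 0, 0, -18], [0, 0, 0, -18], [0, 0, 0, -18], [0, 0, 0, -18], [0, 0, 0, -18], [0, 0, 0, -18], [0, 0, 0, -18], [0, 0, 0, -18], [0, 0, 0, -18], [0, 0, 0, -18], [0, 0, 0, -18], [0, 0, 0, -18], [0, 0, 0, -18]], "grip": 55}}

```text
time: 4.83
ee_pos: [0.4059, 0.1549, 0.0212]
eef_rot: [0.0, 0.707, -0.0, 0.707]
ft_force: [0.2, 0.5, -0.9]
width: 0.0683
```

Request:
{"name": "drive_tool", "arguments": {"motion": [[0, 0, 0, 0], [0, 0, 0, 0], [0, 0, 0, 0], [0, 0, 0, 0], [0, 0, 0, 0]], "grip": 255}}

```text
time: 5.25
ee_pos: [0.4059, 0.155, 0.0213]
eef_rot: [-0.001, 0.707, 0.001, 0.707]
ft_force: [-0.4, 0.0, 0.4]
width: 0.0539
```

```bash
python3 - <<'E'
from h import *
go([.5975,.2241,.12],90)
print(p2w('top',[367,304],.02))
im=r.camera('scene')[:,:,::-1];cv2.imwrite("pics/s3.png",cv2.resize(im[180:280,300:440],(784,560),interpolation=cv2.INTER_CUBIC))
E
```

```text
t 5.25 pos [0.4059 0.155  0.0213] xaxis [ 0. -0. -1.] yaw(tool y) 90.1 w 0.0539 F [-0.4  0.   0.4]
 shift cm [-9.87  6.88 19.17] twist 0.020872220690384323 j7 0.73
[[0.3736141  0.06369927 0.02      ]]
```

View pics/s3.png

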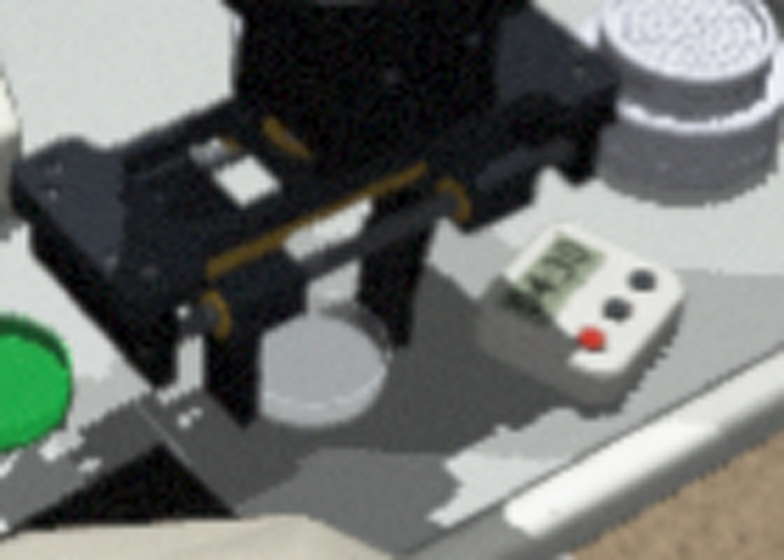

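Request:
{"name": "drive_tool", "arguments": {"motion": [[0, 0, 0, 0], [0, 0, 0, 0], [-0.2, 0, 0, 0], [-0.2, 0, 0, 0], [-0.2, 0, 0, 0]], "grip": 70}}

```text
time: 5.72
ee_pos: [0.406, 0.155, 0.0234]
eef_rot: [-0.001, 0.707, 0.001, 0.707]
ft_force: [-0.3, -0.0, -0.1]
width: 0.0627
```

Request:
{"name": "drive_tool", "arguments": {"motion": [[0, 0, 0, 0], [0, 0, 0, 0], [0, 0, 0, 0], [0, 0, 0, 0]], "grip": 255}}

```text
time: 6.05
ee_pos: [0.4059, 0.1549, 0.0232]
eef_rot: [-0.001, 0.707, 0.001, 0.707]
ft_force: [0.8, -0.6, 0.3]
width: 0.0544
```

Request:
{"name": "drive_tool", "arguments": {"motion": [[-2, 0, 0, 0], [-5, 0, 0, 0], [-9.7, 1, 3, 0], [-9.7, 6.8, 19.2, 0], [-9.7, 6.8, 19.2, 0], [-9.7, 6.8, 19.2, 0], [-9.7, 6.8, 19.2, 0], [-9.7, 6.8, 19.2, 0], [-9.7, 6.8, 19.2, 0], [-9.7, 6.8, 19.2, 0], [-9.7, 6.8, 19.2, 0], [-9.7, 6.8, 19.2, 0]]}}

```text
time: 7.05
ee_pos: [0.597, 0.2229, 0.1203]
eef_rot: [-0.001, 0.707, 0.001, 0.707]
ft_force: [0.8, -0.4, -1.1]
width: 0.0544
```

```bash
python3 - <<'E'
from h import *
go([.5975,.2246,.0885],90)
for n in("scene","top"): cv2.imwrite(f"pics/{n}4.png",r.camera(n)[:,:,::-1])
a=cv2.imread('pics/scene4.png')[130:240,220:340];b=cv2.imread('pics/top4.png')[140:240,220:340]
cv2.imwrite('pics/p4.png',np.hstack([cv2.resize(a,(400,366)),cv2.resize(b,(400,366))]))
E
```

```text
t 7.05 pos [0.597  0.2229 0.1203] xaxis [-0.    -0.001 -1.   ] yaw(tool y) 90.13 w 0.0544 F [ 0.8 -0.4 -1.1]
 shift cm [3.18 0.17 0.05] twist 0.026504930465819143 j7 0.77
```

View pics/p4.png

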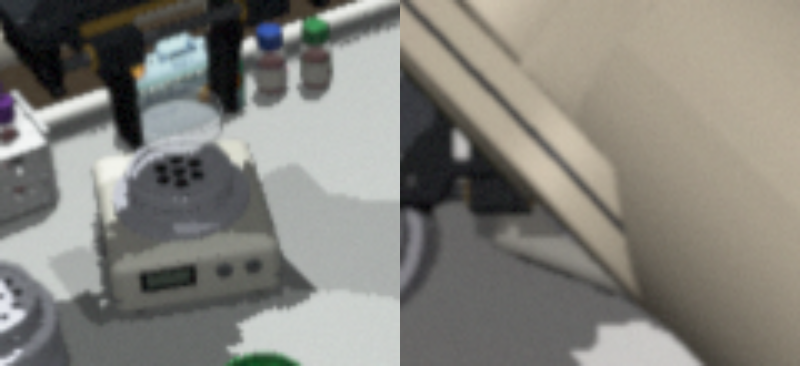

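```bash
python3 - <<'E'
from h import *
im=cv2.imread('pics/scene0.png');g=cv2.cvtColor(im,6).astype(np.float32)
def holes(u,v,z,h,rad,ths):
    S=8;c=cv2.resize(g[v-h:v+h,u-h:u+h],None,fx=S,fy=S,interpolation=cv2.INTER_CUBIC)
    d=cv2.GaussianBlur(c,(0,0),40)-c
    for th in ths:
        N,l,s,ce=cv2.connectedComponentsWithStats((d>th).astype(np.uint8))
        ok=[i for i in range(1,N) if 20<s[i,4]<1500 and np.hypot(*(ce[i]-h*S))<rad*S]
        pts=(ce[ok]+.5)/S-.5+[u-h,v-h]
        W=p2w('scene',pts,z);print(len(ok),W.mean(0).round(4),cv2.minEnclosingCircle(W[:,:2].astype(np.float32)))
holes(274,182,.0644,20,11,(15,25,40))
holes(217,223,.0545,24,18,(15,25,40))
def ov(u,v,cs,h=30,S=6):
    t=cv2.resize(im[v-h:v+h,u-h:u+h],None,fx=S,fy=S,interpolation=cv2.INTER_CUBIC)
    for c,rad,z,col in cs:
        p=(w2p('scene',circ(c,rad,z))-[u-h,v-h]+.5)*S-.5
        cv2.polylines(t,[np.int32(p*16)],True,col,1,cv2.LINE_AA,4)
    return t
d=(.4059,.155);b=(.5975,.2246)
cv2.imwrite('pics/p5.png',np.hstack([ov(355,244,[(d,.0275,0,(0,0,255)),(d,.0275,.012,(0,200,0))]),ov(274,185,[(b,.033,.068,(0,0,255)),(b,.0284,.068,(0,200,0)),(b,.043,.05,(255,0,0))])]))
E
```

```text
5 [0.6024 0.222  0.0644] ((0.608241856098175, 0.21999499201774597), 0.01866128295660019)
4 [0.5992 0.2269 0.0644] ((0.5990723967552185, 0.2269100695848465), 0.010660141706466675)
5 [0.5982 0.225  0.0644] ((0.5979728102684021, 0.22635269165039062), 0.011484438553452492)
19 [0.5649 0.3733 0.0545] ((0.5646777749061584, 0.37322527170181274), 0.021214013919234276)
23 [0.5687 0.3722 0.0545] ((0.569712221622467, 0.37155434489250183), 0.026264289394021034)
22 [0.568  0.3739 0.0545] ((0.56971675157547, 0.3733832538127899), 0.025903815403580666)
```

View pics/p5.png

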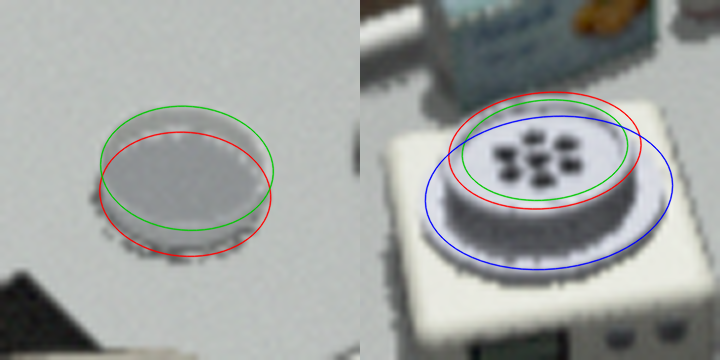

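Request:
{"name": "drive_tool", "arguments": {"motion": [[1, 0.19, 0.05, 0], [2, 0.19, 0.05, 0], [2.5, 0.19, 0.05, 0], [2.7, 0.19, 0.05, 0], [2.7, 0.19, 0.05, 0], [2.7, 0.19, 0.05, 0]]}}

```text
time: 7.65
ee_pos: [0.5982, 0.2253, 0.0932]
eef_rot: [-0.001, 0.707, 0.001, 0.707]
ft_force: [0.2, 0.3, 0.9]
width: 0.0545
```

```bash
python3 - <<'E'
from h import *
go([.5975,.2248,.0876],90)
E
```

```text
t 7.65 pos [0.5982 0.2253 0.0932] xaxis [-0.  0. -1.] yaw(tool y) 90.12 w 0.0545 F [0.2 0.3 0.9]
 shift cm [ 0.56 -0.05 -0.07] twist 0.023996407111977192 j7 0.75
```

Request:
{"name": "drive_tool", "arguments": {"motion": [[0.1, -0.05, -0.07, 0], [0.2, -0.05, -0.07, 0], [0.3, -0.05, -0.07, 0], [0.3, -0.05, -0.07, 0], [0.3, -0.05, -0.07, 0]]}}

```text
time: 8.07
ee_pos: [0.5976, 0.2247, 0.0903]
eef_rot: [-0.001, 0.707, 0.001, 0.707]
ft_force: [0.1, -0.5, -0.9]
width: 0.0541
```

Request:
{"name": "drive_tool", "arguments": {"motion": [[0.1, 0, 0, 0], [0.1, 0, 0, 0], [0.1, 0, 0, 0]]}}

```text
time: 8.32
ee_pos: [0.5975, 0.2248, 0.0892]
eef_rot: [-0.001, 0.707, 0.001, 0.707]
ft_force: [1.0, 0.5, -0.4]
width: 0.0541
```

Request:
{"name": "drive_tool", "arguments": {"motion": [[0.1, 0, 0, 0], [0.1, 0, 0, 0], [0.1, 0, 0, 0]]}}

```text
time: 8.57
ee_pos: [0.5975, 0.2247, 0.0882]
eef_rot: [-0.001, 0.707, 0.001, 0.707]
ft_force: [-0.8, 0.8, -0.4]
width: 0.054
```

```bash
python3 - <<'E'
from h import *
go([.5975,.2248,.0876],90)
n="scene";cv2.imwrite(f"pics/{n}5.png",r.camera(n)[:,:,::-1])
a=cv2.imread('pics/scene5.png')[140:230,220:340]
cv2.imwrite('pics/p6.png',cv2.resize(a,(800,600),interpolation=cv2.INTER_CUBIC))
E
```

```text
t 8.5667 pos [0.5975 0.2247 0.0882] xaxis [-0. -0. -1.] yaw(tool y) 90.12 w 0.054 F [-0.8  0.8 -0.4]
 shift cm [ 0.06  0.01 -0.  ] twist 0.02321434653357244 j7 0.75
```

View pics/p6.png

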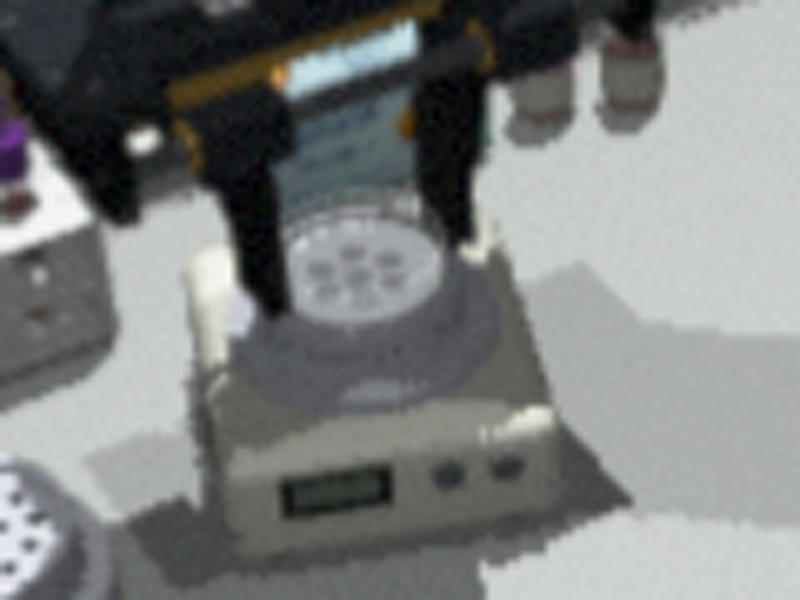

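The dish sits in the seat outline, with the seven holes visible through it around (355,270) in the crop. I'll release it gently and look.

Request:
{"name": "drive_tool", "arguments": {"motion": [[0.05, 0, 0, 0], [0.05, 0, 0, 0], [0.05, 0, 0, 0]]}}

```text
time: 8.87
ee_pos: [0.5976, 0.2247, 0.0878]
eef_rot: [-0.001, 0.707, 0.001, 0.707]
ft_force: [0.4, 0.1, 0.0]
width: 0.0543
```

Request:
{"name": "drive_tool", "arguments": {"motion": [[0, 0, 0, 0], [0, 0, 0, 0], [0, 0, 0, 0], [0, 0, 0, 0]], "grip": 60}}

```text
time: 9.2
ee_pos: [0.5976, 0.2247, 0.0878]
eef_rot: [-0.001, 0.707, 0.001, 0.707]
ft_force: [0.0, -0.4, -0.6]
width: 0.0654
```

Request:
{"name": "drive_tool", "arguments": {"motion": [[-2, 0, 0, 0], [-6, 0, 0, 0], [-10, 0, 0, 0], [-12, 0, 0, 0], [-12, 0, 0, 0], [-12, 0, 0, 0]]}}

```text
time: 9.7
ee_pos: [0.598, 0.225, 0.209]
eef_rot: [-0.001, 0.706, 0.001, 0.708]
ft_force: [-0.3, 0.7, -1.0]
width: 0.0665
```

```bash
python3 - <<'E'
from h import *
go([.4375,-.0405,.12],0)
n="scene";im=r.camera(n)[:,:,::-1]
h=[];u,v,H,S=274,185,30,12
t=cv2.resize(im[v-H:v+H,u-H:u+H].copy(),None,fx=S,fy=S,interpolation=cv2.INTER_CUBIC)
cv2.imwrite('pics/p7.png',t[:600])
E
```

```text
t 9.7 pos [0.598 0.225 0.209] xaxis [ 0.002  0.    -1.   ] yaw(tool y) 90.11 w 0.0665 F [-0.3  0.7 -1. ]
 shift cm [  8.85 -26.53 -16.12] twist -17.97897594027579 j7 0.81
```

View pics/p7.png

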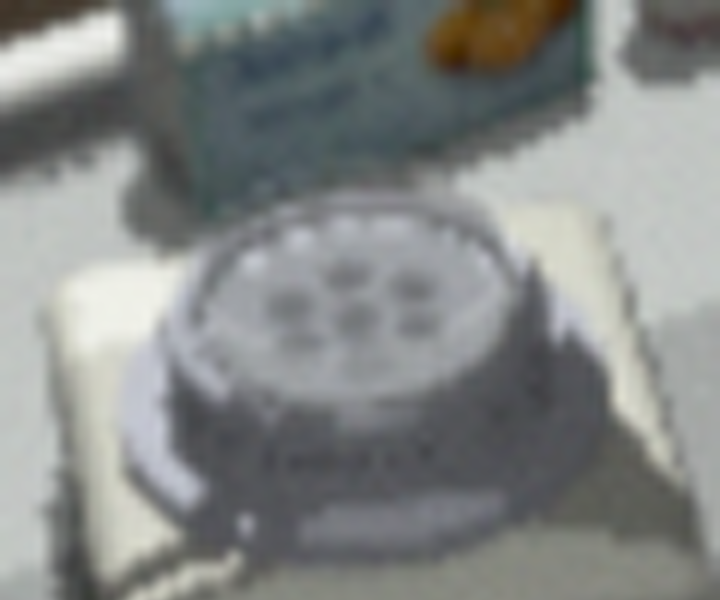

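Request:
{"name": "drive_tool", "arguments": {"motion": [[0, -26.5, -16.1, 0], [0, -26.5, -16.1, 0], [0, -26.5, -16.1, 0], [0, -26.5, -16.1, 0], [2, -26.5, -16.1, 0], [5, -26.5, -16.1, 0], [8, -26.5, -16.1, 0], [9, -26.5, -16.1, 0], [9, -26.5, -16.1, 0], [9, -26.5, -16.1, 0], [9, -26.5, -16.1, 0]], "grip": 0}}

```text
time: 10.67
ee_pos: [0.4368, -0.0403, 0.1174]
eef_rot: [-0.0, 0.707, 0.001, 0.707]
ft_force: [0.0, 0.7, 0.8]
width: 0.0871
```

```bash
python3 - <<'E'
from h import *
go([.4375,-.0402,.0515],90)
im=r.camera("top")[:,:,::-1].copy();cv2.imwrite('pics/top6.png',im)
u,v,H,S=282,186,25,12
t=cv2.resize(im[v-H:v+H,u-H:u+H],None,fx=S,fy=S,interpolation=cv2.INTER_CUBIC)
cv2.imwrite('pics/p8.png',t)
E
```

```text
t 10.6667 pos [ 0.4368 -0.0403  0.1174] xaxis [-0.001  0.001 -1.   ] yaw(tool y) 90.07 w 0.0871 F [0.  0.7 0.8]
 shift cm [6.59 0.   0.08] twist 0.014188645618440887 j7 1.41
```

View pics/p8.png

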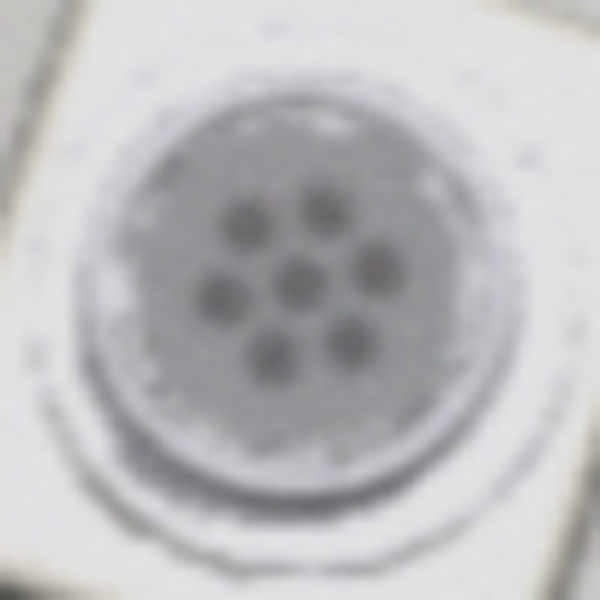

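View pics/top6.png

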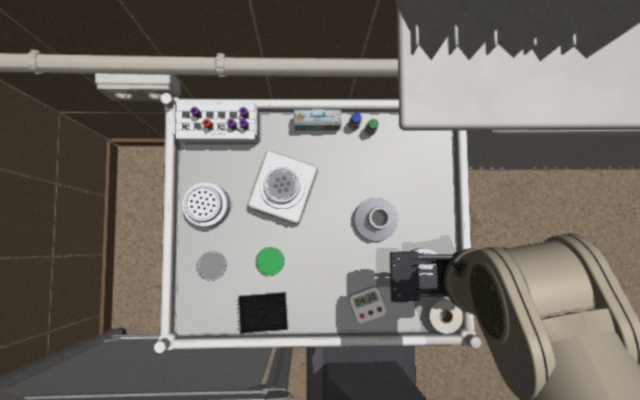

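The dish is seated: the seven holes centre on (300,285), the dish disc is concentric with them, and there was no force on the way down. Next I descend on the fine stage.

Request:
{"name": "drive_tool", "arguments": {"motion": [[2, 0, 0.08, 0], [4, 0, 0.08, 0], [5.8, 0, 0.08, 0], [6.4, 0, 0.08, 0], [6.6, 0, 0.08, 0], [6.6, 0, 0.08, 0], [6.6, 0, 0.08, 0]]}}

```text
time: 11.3
ee_pos: [0.4389, -0.04, 0.0529]
eef_rot: [-0.001, 0.707, 0.001, 0.708]
ft_force: [-1.2, 0.4, 0.7]
width: 0.0868
```

Request:
{"name": "drive_tool", "arguments": {"motion": [[0, 0, 0, 0], [0, 0, 0, 0], [0, 0, 0, 0], [0, 0, 0, 0], [0, 0, 0, 0], [0, 0, 0, 0]], "grip": 255, "force": 25}}

```text
time: 11.8
ee_pos: [0.4381, -0.0409, 0.052]
eef_rot: [-0.001, 0.707, 0.0, 0.707]
ft_force: [-1.1, -1.3, 4.4]
width: 0.0659
```

```bash
python3 - <<'E'
from h import *
go([.4375,-.0402,.0515],90)
n='scene';im=r.camera(n)[:,:,::-1].copy()
cv2.imwrite('pics/p9.png',cv2.resize(im[130:230,350:490],(784,560),interpolation=cv2.INTER_CUBIC))
E
```

```text
t 11.8 pos [ 0.4381 -0.0409  0.052 ] xaxis [ 0.    -0.001 -1.   ] yaw(tool y) 90.1 w 0.0659 F [-1.1 -1.3  4.4]
 shift cm [ 0.05  0.07 -0.06] twist 0.019191568613726416 j7 1.27
```

View pics/p9.png

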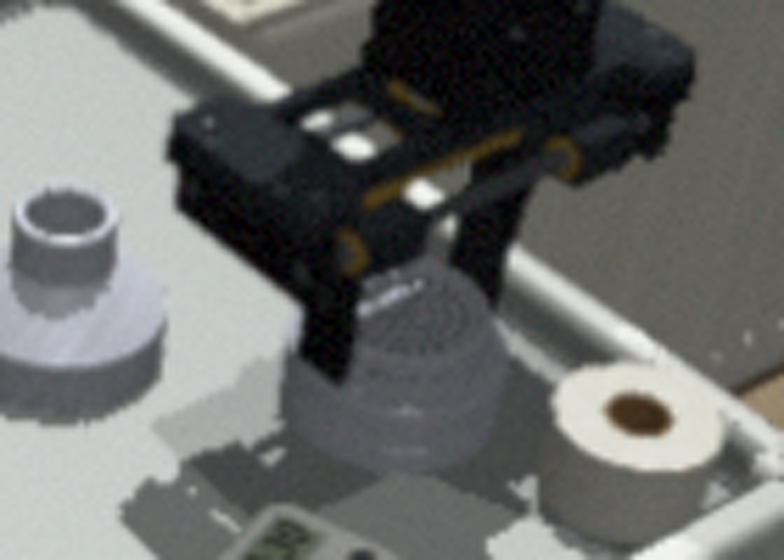

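Request:
{"name": "drive_tool", "arguments": {"motion": [[-2, 0, 0, 0], [-5, 0, 0, 0], [-8, 0, 0, 0], [-10, 3, 2, 0], [-10, 26.6, 16, 0], [-10, 26.6, 16, 0], [-10, 26.6, 16, 0], [-10, 26.6, 16, 0], [-10, 26.6, 16, 0], [-10, 26.6, 16, 0], [-10, 26.6, 16, 0], [-10, 26.6, 16, 0], [-10, 26.6, 16, 0], [-10, 26.6, 16, 0], [-10, 26.6, 16, 0]]}}

```text
time: 13.1
ee_pos: [0.5973, 0.2241, 0.1514]
eef_rot: [-0.001, 0.707, -0.0, 0.707]
ft_force: [-0.8, -1.4, -2.6]
width: 0.0654
```

```bash
python3 - <<'E'
from h import *
go([.5981,.2247,.102],90)
n='scene';im=r.camera(n)[:,:,::-1].copy()
cv2.imwrite('pics/p10.png',cv2.resize(im[110:210,210:350],(784,560),interpolation=cv2.INTER_CUBIC))
E
```

```text
t 13.1 pos [0.5973 0.2241 0.1514] xaxis [-0.    -0.001 -1.   ] yaw(tool y) 90.03 w 0.0654 F [-0.8 -1.4 -2.6]
 shift cm [4.94 0.06 0.08] twist 0.005517412583412806 j7 0.78
```

View pics/p10.png

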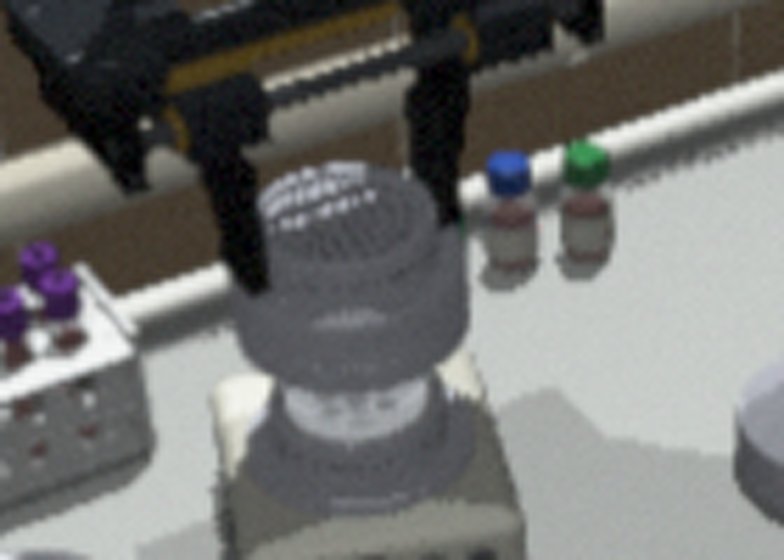

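Request:
{"name": "drive_tool", "arguments": {"motion": [[1, 0.05, 0.07, 0], [2, 0.05, 0.07, 0], [2.8, 0.05, 0.07, 0], [3.2, 0.05, 0.07, 0], [3.5, 0.05, 0.07, 0], [3.7, 0.05, 0.07, 0], [3.7, 0.05, 0.07, 0]]}}

```text
time: 13.73
ee_pos: [0.5979, 0.2263, 0.1144]
eef_rot: [-0.001, 0.707, 0.001, 0.707]
ft_force: [-0.5, 0.2, -1.7]
width: 0.0659
```

Request:
{"name": "drive_tool", "arguments": {"motion": [[0.2, 0, 0, 0], [0.4, 0, 0, 0], [0.6, 0, 0, 0], [0.6, 0, 0, 0]]}}

```text
time: 14.07
ee_pos: [0.5981, 0.226, 0.1084]
eef_rot: [-0.001, 0.707, 0.0, 0.707]
ft_force: [0.4, 0.4, -2.2]
width: 0.0656
```

Request:
{"name": "drive_tool", "arguments": {"motion": [[0.2, 0, 0, 0], [0.3, 0, 0, 0], [0.4, 0, 0, 0], [0.4, 0, 0, 0]]}}

```text
time: 14.4
ee_pos: [0.5981, 0.226, 0.1045]
eef_rot: [-0.001, 0.707, 0.001, 0.707]
ft_force: [0.5, -1.5, -3.6]
width: 0.0657
```

```bash
python3 - <<'E'
from h import *
go([.5981,.2247,.102],90)
E
```

```text
t 14.4 pos [0.5981 0.226  0.1045] xaxis [-0. -0. -1.] yaw(tool y) 90.11 w 0.0657 F [ 0.5 -1.5 -3.6]
 shift cm [ 0.25 -0.13  0.  ] twist 0.021351705451724 j7 0.76
```

Request:
{"name": "drive_tool", "arguments": {"motion": [[0.1, -0.1, 0, 0], [0.15, -0.1, 0, 0], [0.2, -0.1, 0, 0], [0.2, -0.1, 0, 0]]}}

```text
time: 14.73
ee_pos: [0.598, 0.2255, 0.1027]
eef_rot: [-0.001, 0.707, 0.001, 0.707]
ft_force: [0.6, -0.3, -1.9]
width: 0.0653
```

Request:
{"name": "drive_tool", "arguments": {"motion": [[0.05, 0, 0, 0], [0.1, 0, 0, 0], [0.1, 0, 0, 0]]}}

```text
time: 14.98
ee_pos: [0.5981, 0.2255, 0.1022]
eef_rot: [-0.001, 0.707, 0.001, 0.707]
ft_force: [-2.5, 0.2, 2.6]
width: 0.0659
```

Request:
{"name": "drive_tool", "arguments": {"motion": [[0, 0, 0, 0], [0, 0, 0, 0], [0, 0, 0, 0], [0, 0, 0, 0]], "grip": 0}}

```text
time: 15.32
ee_pos: [0.5981, 0.2252, 0.1017]
eef_rot: [-0.001, 0.707, 0.001, 0.707]
ft_force: [0.2, -0.0, -0.7]
width: 0.0832
```

Request:
{"name": "drive_tool", "arguments": {"motion": [[-2, 0, 0, 0], [-5, 0, 0, 0], [-8, 0, 0, 0], [-9, 0, 0, 0], [-9, 0, 0, 0]]}}

```text
time: 15.73
ee_pos: [0.5991, 0.2262, 0.1949]
eef_rot: [-0.0, 0.706, 0.001, 0.709]
ft_force: [0.4, -0.4, -0.0]
width: 0.0867
```

```bash
python3 - <<'E'
from h import *
go([.4480,.3629,.12],90)
im=r.camera("scene")[:,:,::-1].copy()
cv2.imwrite('pics/p11.png',cv2.resize(im[110:250,180:350],(720,593),interpolation=cv2.INTER_CUBIC))
E
```

```text
t 15.7333 pos [0.5991 0.2262 0.1949] xaxis [ 0.004  0.002 -1.   ] yaw(tool y) 90.11 w 0.0867 F [ 0.4 -0.4 -0. ]
 shift cm [  7.44  13.69 -15.12] twist 0.0223820222330545 j7 0.8
```

View pics/p11.png

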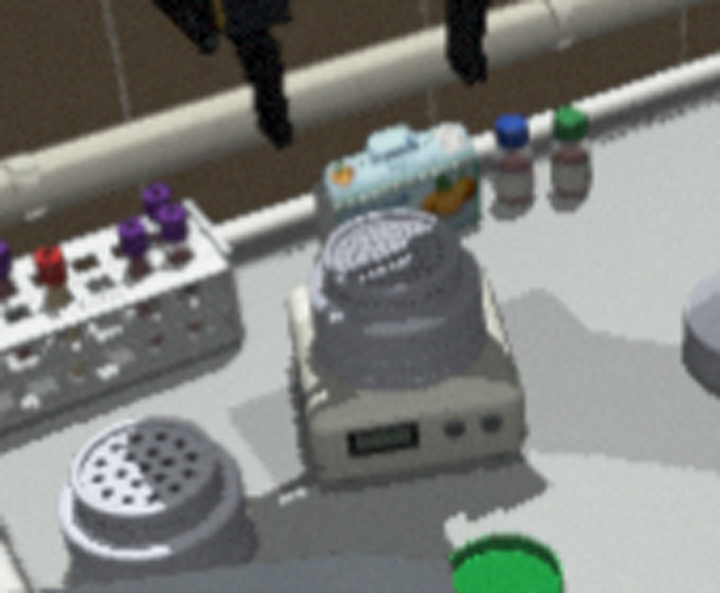

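```bash
python3 - <<'E'
from h import *
for z in(-.03,0,.02,.04,.06,.08):
    a=p2w('scene',[[165,215],[158,215],[171,215]],z);b=p2w('top',[[168,220],[163,220],[174,220]],z);print(z,a[:,:2].round(3).tolist(),b[:,1].round(3))
im=cv2.imread('pics/scene0.png');cv2.imwrite('pics/p12.png',cv2.resize(im[160:280,130:290],(800,600)))
E
```

```text
-0.03 [[0.735, 0.44], [0.744, 0.453], [0.728, 0.428]] [0.457 0.467 0.445]
0 [[0.698, 0.443], [0.707, 0.456], [0.691, 0.432]] [0.448 0.457 0.436]
0.02 [[0.673, 0.445], [0.682, 0.458], [0.666, 0.434]] [0.442 0.451 0.431]
0.04 [[0.649, 0.447], [0.656, 0.46], [0.642, 0.437]] [0.436 0.445 0.425]
0.06 [[0.624, 0.45], [0.631, 0.461], [0.617, 0.44]] [0.43  0.439 0.419]
0.08 [[0.599, 0.452], [0.606, 0.463], [0.593, 0.442]] [0.424 0.433 0.414]
```

View pics/p12.png

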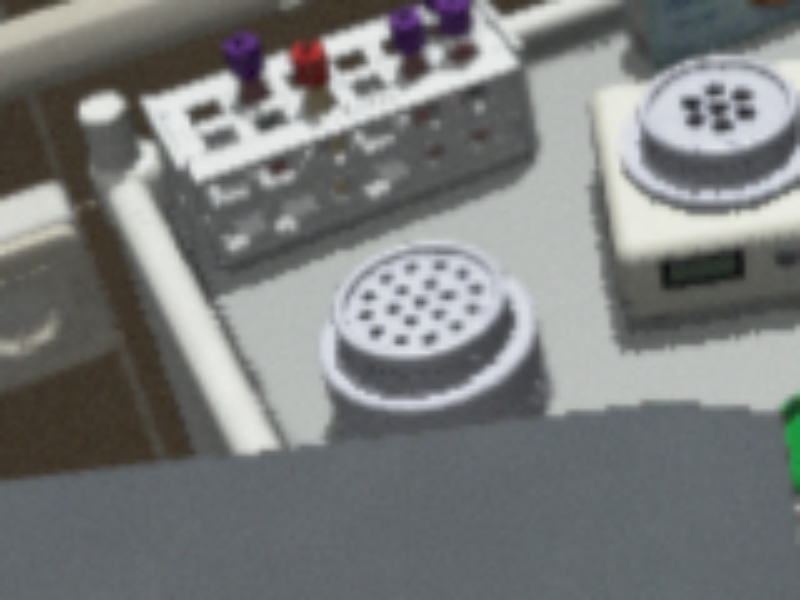

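Request:
{"name": "drive_tool", "arguments": {"motion": [[0, 13.7, -15.1, 0], [0, 13.7, -15.1, 0], [0, 13.7, -15.1, 0], [2, 13.7, -15.1, 0], [4, 13.7, -15.1, 0], [7, 13.7, -15.1, 0], [10, 13.7, -15.1, 0], [11, 13.7, -15.1, 0], [11, 13.7, -15.1, 0], [11, 13.7, -15.1, 0]], "grip": 45, "force": 6}}

```text
time: 16.62
ee_pos: [0.447, 0.3617, 0.0818]
eef_rot: [-0.001, 0.707, 0.0, 0.707]
ft_force: [0.3, 0.3, 0.3]
width: 0.0718
```

```bash
python3 - <<'E'
from h import *
go([.4480,.3629,.0233],90)
im=r.camera("top")[:,:,::-1].copy();cv2.imwrite('pics/top7.png',im)
E
```

```text
t 16.6167 pos [0.447  0.3617 0.0818] xaxis [-0.001 -0.    -1.   ] yaw(tool y) 90.08 w 0.0718 F [0.3 0.3 0.3]
 shift cm [5.85 0.12 0.1 ] twist 0.015021046673410865 j7 0.41
```

View pics/top7.png

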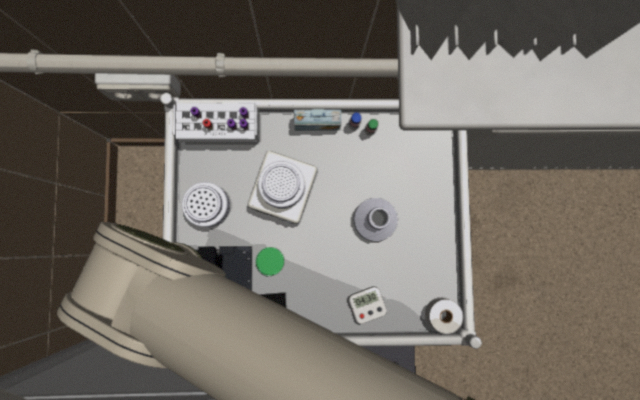

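Request:
{"name": "drive_tool", "arguments": {"motion": [[2, 0.1, 0.1, 0], [4, 0.1, 0.1, 0], [5.2, 0.1, 0.1, 0], [5.7, 0.1, 0.1, 0], [5.8, 0.1, 0.1, 0], [5.8, 0.1, 0.1, 0]]}}

```text
time: 17.17
ee_pos: [0.4482, 0.3633, 0.0246]
eef_rot: [-0.0, 0.707, 0.001, 0.707]
ft_force: [-1.5, -0.3, -0.1]
width: 0.0717
```

Request:
{"name": "drive_tool", "arguments": {"motion": [[0, 0, 0, 0], [0, 0, 0, 0], [0, 0, 0, 0], [0, 0, 0, 0], [0, 0, 0, 0], [0, 0, 0, 0]], "grip": 255}}

```text
time: 17.67
ee_pos: [0.4481, 0.3632, 0.0243]
eef_rot: [-0.001, 0.707, 0.001, 0.707]
ft_force: [0.4, -1.4, 4.7]
width: 0.0544
```

```bash
python3 - <<'E'
from h import *
go([.4480,.3629,.0233],0)
im=cv2.imread('pics/top7.png');u,v,h,S=281,185,25,12
t=cv2.resize(im[v-h:v+h,u-h:u+h],None,fx=S,fy=S,interpolation=cv2.INTER_CUBIC)
f=(.5977,.2244)
for rad,z,col in[(.033,.098,(0,0,255)),(.0284,.098,(0,200,0)),(.042,.08,(255,0,0))]:
    p=(w2p('top',circ(f,rad,z))-[u-h,v-h]+.5)*S-.5
    cv2.polylines(t,[np.int32(p*16)],True,col,1,cv2.LINE_AA,4)
cv2.imwrite('pics/p13.png',t)
E
```

```text
t 17.6667 pos [0.4481 0.3632 0.0243] xaxis [ 0.001  0.    -1.   ] yaw(tool y) 90.11 w 0.0544 F [ 0.4 -1.4  4.7]
 shift cm [ 0.1  -0.03 -0.01] twist -17.977038745775992 j7 0.36
```

View pics/p13.png

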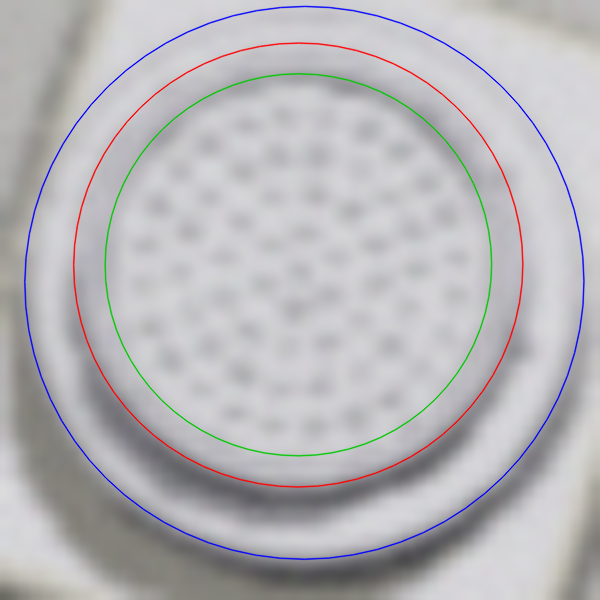

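Request:
{"name": "drive_tool", "arguments": {"motion": [[0, 0, 0, 0], [0, 0, 0, 0], [0, 0, 0, 0], [0.1, 0, 0, 9], [0.1, 0, 0, 18], [0.1, 0, 0, 18], [0.1, 0, 0, 18], [0.1, 0, 0, 18], [0.1, 0, 0, 18], [0.1, 0, 0, 18], [0.1, 0, 0, 18], [0.1, 0, 0, 18], [0.1, 0, 0, 18], [0.1, 0, 0, 18], [0.1, 0, 0, 18], [0.1, 0, 0, 18], [0.1, 0, 0, 18], [0.1, 0, 0, 18], [0.1, 0, 0, 18]], "grip": 50}}

```text
time: 19.25
ee_pos: [0.4477, 0.3629, 0.0226]
eef_rot: [0.499, 0.501, -0.499, 0.501]
ft_force: [0.2, -0.0, -0.2]
width: 0.0698
```

Request:
{"name": "drive_tool", "arguments": {"motion": [[0, 0, 0, 0], [0, 0, 0, 0], [0, 0, 0, 0], [0, 0, 0, 0], [0, 0, 0, 0]], "grip": 255}}

```text
time: 19.67
ee_pos: [0.4478, 0.3629, 0.0227]
eef_rot: [0.499, 0.501, -0.499, 0.501]
ft_force: [0.1, 1.0, -0.5]
width: 0.0544
```

```bash
python3 - <<'E'
from h import *
go([.5976,.2252,.17],0)
E
```

```text
t 19.6667 pos [0.4478 0.3629 0.0227] xaxis [-0. -0. -1.] yaw(tool y) 0.13 w 0.0544 F [ 0.1  1.  -0.5]
 shift cm [-14.73  14.95  13.8 ] twist 0.02618226819118945 j7 -1.05
```

Request:
{"name": "drive_tool", "arguments": {"motion": [[-3, 0, 0, 0], [-7, 0, 0, 0], [-11, 1, 1, 0], [-14.7, 15, 13.8, 0], [-14.7, 15, 13.8, 0], [-14.7, 15, 13.8, 0], [-14.7, 15, 13.8, 0], [-14.7, 15, 13.8, 0], [-14.7, 15, 13.8, 0], [-14.7, 15, 13.8, 0], [-14.7, 15, 13.8, 0], [-14.7, 15, 13.8, 0], [-14.7, 15, 13.8, 0]]}}

```text
time: 20.75
ee_pos: [0.597, 0.2267, 0.1697]
eef_rot: [0.499, 0.501, -0.499, 0.501]
ft_force: [0.1, 1.3, -0.5]
width: 0.054
```

```bash
python3 - <<'E'
from h import *
go([.5976,.2249,.1171],0)
E
```

```text
t 20.75 pos [0.597  0.2267 0.1697] xaxis [-0.  0. -1.] yaw(tool y) 0.26 w 0.054 F [ 0.1  1.3 -0.5]
 shift cm [5.26 0.06 0.18] twist 0.051248361561391675 j7 -0.64
```

Request:
{"name": "drive_tool", "arguments": {"motion": [[1.5, 0, 0, 0], [3, 0, 0, 0], [4, 0, 0, 0], [4.5, 0, 0, 0], [4.5, 0, 0, 0], [4.5, 0, 0, 0]]}}

```text
time: 21.25
ee_pos: [0.598, 0.2256, 0.125]
eef_rot: [0.499, 0.501, -0.499, 0.501]
ft_force: [0.2, 1.2, -0.1]
width: 0.0543
```

```bash
python3 - <<'E'
from h import *
go([.5976,.2249,.1171],0)
E
```

```text
t 21.25 pos [0.598  0.2256 0.125 ] xaxis [ 0.  0. -1.] yaw(tool y) 0.14 w 0.0543 F [ 0.2  1.2 -0.1]
 shift cm [ 0.79 -0.04  0.07] twist 0.02869091456041417 j7 -0.66
```

Request:
{"name": "drive_tool", "arguments": {"motion": [[0.1, -0.03, 0.05, 0], [0.3, -0.03, 0.05, 0], [0.4, -0.03, 0.05, 0], [0.5, -0.03, 0.05, 0], [0.5, -0.03, 0.05, 0]]}}

```text
time: 21.67
ee_pos: [0.5978, 0.2247, 0.1197]
eef_rot: [0.499, 0.5, -0.5, 0.501]
ft_force: [-0.2, -0.4, -0.5]
width: 0.0541
```

Request:
{"name": "drive_tool", "arguments": {"motion": [[0.1, 0, 0, 0], [0.1, 0, 0, 0], [0.1, 0, 0, 0]]}}

```text
time: 21.92
ee_pos: [0.5978, 0.2248, 0.1187]
eef_rot: [0.499, 0.5, -0.5, 0.501]
ft_force: [0.6, 1.1, -0.6]
width: 0.0544
```

Request:
{"name": "drive_tool", "arguments": {"motion": [[0.1, 0, 0, 0], [0.1, 0, 0, 0], [0.1, 0, 0, 0]]}}

```text
time: 22.17
ee_pos: [0.5978, 0.2247, 0.1177]
eef_rot: [0.499, 0.5, -0.5, 0.501]
ft_force: [0.8, 0.5, 0.0]
width: 0.0541
```

```bash
python3 - <<'E'
from h import *
go([.5976,.2249,.1171],0)
im=r.camera("scene")[:,:,::-1].copy()
cv2.imwrite('pics/p14.png',cv2.resize(im[110:220,210:350],(764,600),interpolation=cv2.INTER_CUBIC))
E
```

```text
t 22.1667 pos [0.5978 0.2247 0.1177] xaxis [-0. -0. -1.] yaw(tool y) 0.11 w 0.0541 F [0.8 0.5 0. ]
 shift cm [ 0.06 -0.02 -0.02] twist 0.022790450883854875 j7 -0.66
```

View pics/p14.png

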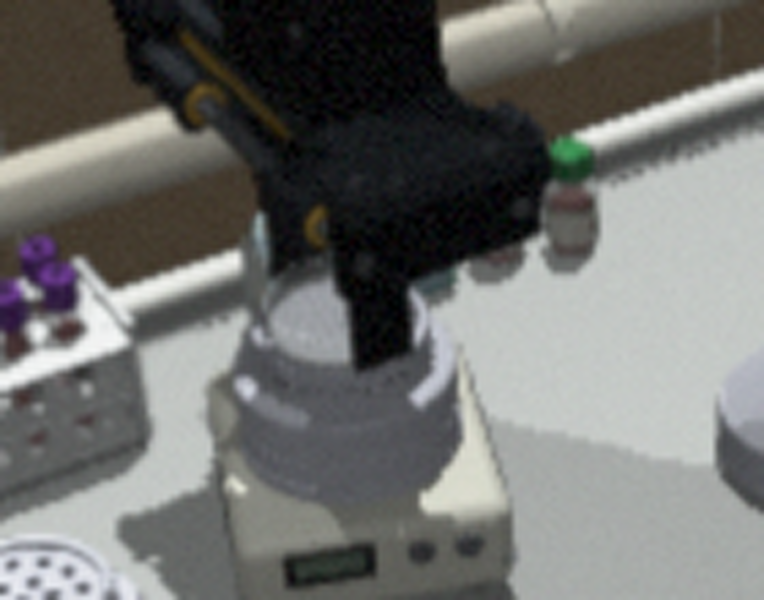

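Request:
{"name": "drive_tool", "arguments": {"motion": [[0.05, 0, 0, 0], [0.05, 0, 0, 0], [0.05, 0, 0, 0], [0.05, 0, 0, 0], [0.05, 0, 0, 0]], "grip": 55}}

```text
time: 22.63
ee_pos: [0.5977, 0.2248, 0.1172]
eef_rot: [0.499, 0.501, -0.5, 0.501]
ft_force: [0.2, 0.0, 0.6]
width: 0.0678
```

Request:
{"name": "drive_tool", "arguments": {"motion": [[-2, 0, 0, 0], [-5, 0, 0, 0], [-8, 0, 0, 0], [-8, 0, 0, 0], [-8, 0, 0, 0]]}}

```text
time: 23.05
ee_pos: [0.5985, 0.2253, 0.1991]
eef_rot: [0.501, 0.5, -0.498, 0.501]
ft_force: [0.2, -0.7, 0.1]
width: 0.0681
```

```bash
python3 - <<'E'
from h import *
go([.5648,.371,.15],90)
im=r.camera("scene")[:,:,::-1].copy()
cv2.imwrite('pics/p15.png',cv2.resize(im[110:220,210:350],(764,600),interpolation=cv2.INTER_CUBIC))
E
```

```text
t 23.05 pos [0.5985 0.2253 0.1991] xaxis [ 0.003  0.001 -1.   ] yaw(tool y) 0.11 w 0.0681 F [ 0.2 -0.7  0.1]
 shift cm [  4.91  -3.36 -14.58] twist -17.97809727891438 j7 -0.63
```

View pics/p15.png

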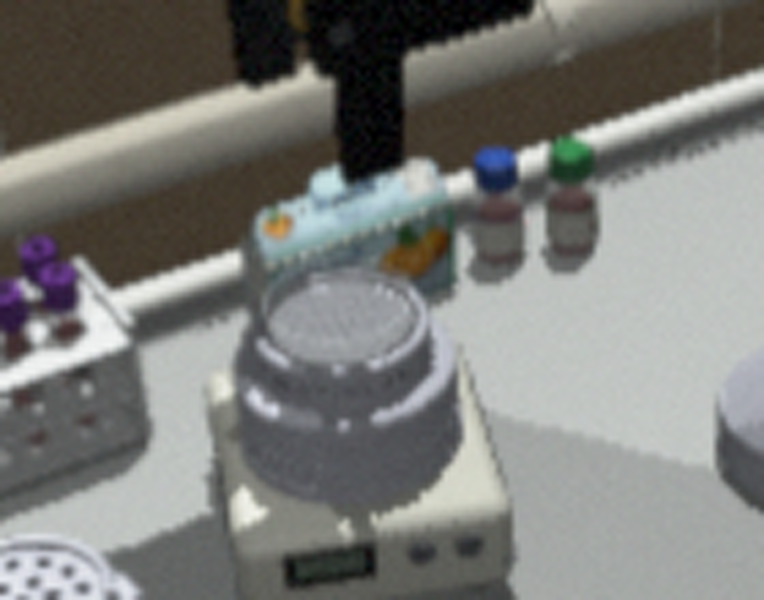

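The second dish sits level inside the fine stage's lip, around (345,320) in the crop. Next is the coarse stage.

Request:
{"name": "drive_tool", "arguments": {"motion": [[0, -3.4, -14.6, -18], [0, -3.4, -14.6, -18], [0, -3.4, -14.6, -18], [0, -3.4, -14.6, -18], [0, -3.4, -14.6, -18], [2, -3.4, -14.6, -18], [5, -3.4, -14.6, -18], [5, -3.4, -14.6, -18], [5, -3.4, -14.6, -18], [5, -3.4, -14.6, -18], [5, -3.4, -14.6, -18], [5, -3.4, -14.6, -18], [5, -3.4, -14.6, -18], [5, -3.4, -14.6, -18], [5, -3.4, -14.6, -18], [5, -3.4, -14.6, -18]], "grip": 0}}

```text
time: 24.43
ee_pos: [0.5632, 0.3705, 0.1464]
eef_rot: [-0.0, 0.707, -0.0, 0.707]
ft_force: [0.6, -0.3, 1.0]
width: 0.0871
```

```bash
python3 - <<'E'
from h import *
go([.5648,.371,.0615],90)
im=r.camera("scene")[:,:,::-1].copy()
cv2.imwrite('pics/p16.png',cv2.resize(im[130:280,150:350],(800,600),interpolation=cv2.INTER_CUBIC))
E
```

```text
t 24.4333 pos [0.5632 0.3705 0.1464] xaxis [-0.001 -0.001 -1.   ] yaw(tool y) 89.97 w 0.0871 F [ 0.6 -0.3  1. ]
 shift cm [8.49 0.05 0.17] twist -0.00576697872143086 j7 0.58
```

View pics/p16.png

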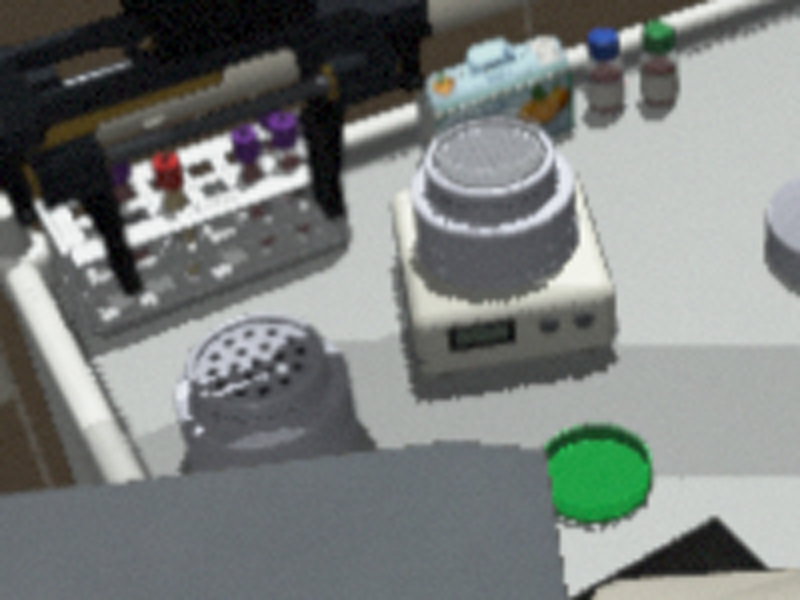

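Request:
{"name": "drive_tool", "arguments": {"motion": [[2, 0, 0.1, 0], [4.5, 0, 0.1, 0], [7, 0, 0.1, 0], [8, 0, 0.1, 0], [8.4, 0, 0.1, 0], [8.4, 0, 0.1, 0], [8.4, 0, 0.1, 0]]}}

```text
time: 25.07
ee_pos: [0.5649, 0.3713, 0.0645]
eef_rot: [-0.0, 0.707, 0.001, 0.707]
ft_force: [-0.3, 0.5, 0.4]
width: 0.0868
```

Request:
{"name": "drive_tool", "arguments": {"motion": [[0, 0, 0, 0], [0, 0, 0, 0], [0, 0, 0, 0], [0, 0, 0, 0], [0, 0, 0, 0], [0, 0, 0, 0]], "grip": 255, "force": 25}}

```text
time: 25.57
ee_pos: [0.5647, 0.3709, 0.0638]
eef_rot: [-0.001, 0.707, 0.001, 0.707]
ft_force: [1.0, -1.1, 2.9]
width: 0.0653
```

```bash
python3 - <<'E'
from h import *
go([.5648,.371,.0615],90)
E
```

```text
t 25.5667 pos [0.5647 0.3709 0.0638] xaxis [ 0.001  0.    -1.   ] yaw(tool y) 90.11 w 0.0653 F [ 1.  -1.1  2.9]
 shift cm [0.23 0.01 0.01] twist 0.0224850281174497 j7 0.55
```

Request:
{"name": "drive_tool", "arguments": {"motion": [[-2, 0, 0, 0], [-5, 0, 0, 0], [-9, 0, 0, 0], [-13, 0, 0, 0], [-13, -5, 1, 0], [-13, -14.6, 3.3, 0], [-13, -14.6, 3.3, 0], [-13, -14.6, 3.3, 0], [-13, -14.6, 3.3, 0], [-13, -14.6, 3.3, 0], [-13, -14.6, 3.3, 0], [-13, -14.6, 3.3, 0], [-13, -14.6, 3.3, 0]]}}

```text
time: 26.65
ee_pos: [0.5971, 0.2262, 0.1932]
eef_rot: [-0.001, 0.707, 0.002, 0.707]
ft_force: [0.2, 0.1, -3.6]
width: 0.0657
```

```bash
python3 - <<'E'
from h import *
go([.5977,.2250,.1438],90)
im=r.camera("scene")[:,:,::-1].copy()
cv2.imwrite('pics/p17.png',cv2.resize(im[80:220,200:370],(728,600),interpolation=cv2.INTER_CUBIC))
E
```

```text
t 26.65 pos [0.5971 0.2262 0.1932] xaxis [-0.  0. -1.] yaw(tool y) 90.25 w 0.0657 F [ 0.2  0.1 -3.6]
 shift cm [ 4.94 -0.13  0.06] twist 0.04958064536484415 j7 0.83
```

View pics/p17.png

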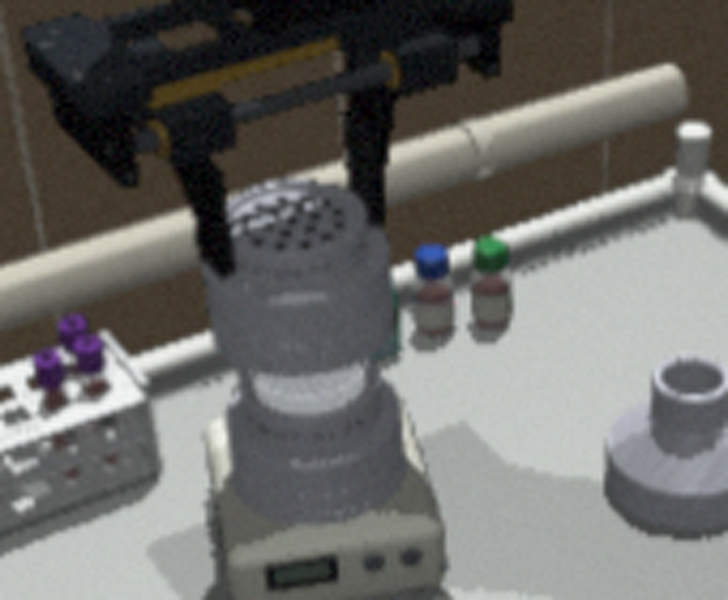

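Coarse stage is held level above the stack. Lowering now.

Request:
{"name": "drive_tool", "arguments": {"motion": [[1, 0, 0, 0], [2, 0, 0, 0], [2.7, 0, 0, 0], [2.9, 0, 0, 0], [2.9, 0, 0, 0], [2.9, 0, 0, 0]]}}

```text
time: 27.2
ee_pos: [0.5978, 0.2248, 0.1641]
eef_rot: [-0.001, 0.707, 0.001, 0.707]
ft_force: [0.3, -0.2, -3.0]
width: 0.0656
```

```bash
python3 - <<'E'
from h import *
go([.5977,.2250,.1438],90)
E
```

```text
t 27.2 pos [0.5978 0.2248 0.1641] xaxis [-0. -0. -1.] yaw(tool y) 90.11 w 0.0656 F [ 0.3 -0.2 -3. ]
 shift cm [ 2.03  0.02 -0.01] twist 0.022958099339362548 j7 0.81
```

Request:
{"name": "drive_tool", "arguments": {"motion": [[0.2, 0, 0, 0], [0.4, 0, 0, 0], [0.6, 0, 0, 0], [0.8, 0, 0, 0], [0.8, 0, 0, 0]]}}

```text
time: 27.62
ee_pos: [0.5976, 0.2246, 0.1558]
eef_rot: [-0.001, 0.707, 0.001, 0.707]
ft_force: [-0.3, 0.3, -2.4]
width: 0.0655
```

Request:
{"name": "drive_tool", "arguments": {"motion": [[0.2, 0, 0, 0], [0.4, 0, 0, 0], [0.6, 0, 0, 0], [0.8, 0, 0, 0], [0.8, 0, 0, 0]]}}

```text
time: 28.03
ee_pos: [0.5975, 0.2248, 0.1477]
eef_rot: [-0.001, 0.707, 0.001, 0.707]
ft_force: [-0.2, 0.8, -3.6]
width: 0.0654
```

Request:
{"name": "drive_tool", "arguments": {"motion": [[0.1, 0, 0, 0], [0.2, 0, 0, 0], [0.3, 0, 0, 0], [0.3, 0, 0, 0]]}}

```text
time: 28.37
ee_pos: [0.5977, 0.2249, 0.1451]
eef_rot: [-0.001, 0.707, 0.001, 0.707]
ft_force: [-0.6, 0.2, -2.5]
width: 0.0653
```

Request:
{"name": "drive_tool", "arguments": {"motion": [[0.05, 0, 0, 0], [0.1, 0, 0, 0], [0.1, 0, 0, 0]]}}

```text
time: 28.62
ee_pos: [0.5977, 0.2248, 0.1442]
eef_rot: [-0.001, 0.707, 0.001, 0.707]
ft_force: [-1.2, 1.3, -2.7]
width: 0.0656
```

Request:
{"name": "drive_tool", "arguments": {"motion": [[0.05, 0, 0, 0], [0.05, 0, 0, 0], [0.05, 0, 0, 0]]}}

```text
time: 28.87
ee_pos: [0.5977, 0.2249, 0.1439]
eef_rot: [-0.001, 0.707, 0.001, 0.707]
ft_force: [-1.0, 0.1, -0.7]
width: 0.0655
```

Request:
{"name": "drive_tool", "arguments": {"motion": [[0.05, 0, 0, 0], [0.05, 0, 0, 0], [0.05, 0, 0, 0]]}}

```text
time: 29.12
ee_pos: [0.5978, 0.2249, 0.1437]
eef_rot: [-0.001, 0.707, 0.001, 0.707]
ft_force: [-2.3, 0.6, 2.8]
width: 0.0653
```

Request:
{"name": "drive_tool", "arguments": {"motion": [[0, 0, 0, 0], [0, 0, 0, 0], [0, 0, 0, 0], [0, 0, 0, 0]], "grip": 0}}

```text
time: 29.45
ee_pos: [0.5981, 0.2245, 0.1431]
eef_rot: [-0.001, 0.707, 0.0, 0.707]
ft_force: [-0.0, -0.0, -0.2]
width: 0.0833
```

Request:
{"name": "drive_tool", "arguments": {"motion": [[-2, 0, 0, 0], [-5, 0, 0, 0], [-7, 0, 0, 0], [-7, 0, 0, 0], [-7, 0, 0, 0]]}}

```text
time: 29.87
ee_pos: [0.5983, 0.225, 0.2142]
eef_rot: [-0.0, 0.706, 0.001, 0.708]
ft_force: [0.0, -0.1, 0.0]
width: 0.0868
```

```bash
python3 - <<'E'
from h import *
go([.534,.0476,.12],90)
im=r.camera("scene")[:,:,::-1].copy()
cv2.imwrite('pics/p18.png',cv2.resize(im[80:220,200:370],(728,600),interpolation=cv2.INTER_CUBIC))
im=cv2.imread('pics/top7.png');u,v,h,S=376,219,25,12
t=cv2.resize(im[v-h:v+h,u-h:u+h],None,fx=S,fy=S,interpolation=cv2.INTER_CUBIC)
f=(.534,.0468)
for rad,z,col in[(.020,.066,(0,0,255)),(.042,.024,(255,0,0)),(.042,.0,(0,200,0))]:
    p=(w2p('top',circ(f,rad,z))-[u-h,v-h]+.5)*S-.5
    cv2.polylines(t,[np.int32(p*16)],True,col,1,cv2.LINE_AA,4)
cv2.imwrite('pics/p19.png',t)
E
```

```text
t 29.8667 pos [0.5983 0.225  0.2142] xaxis [ 0.002  0.    -1.   ] yaw(tool y) 90.1 w 0.0868 F [ 0.  -0.1  0. ]
 shift cm [  9.4  -17.73  -6.48] twist 0.020310170602377296 j7 0.83
```

View pics/p18.png

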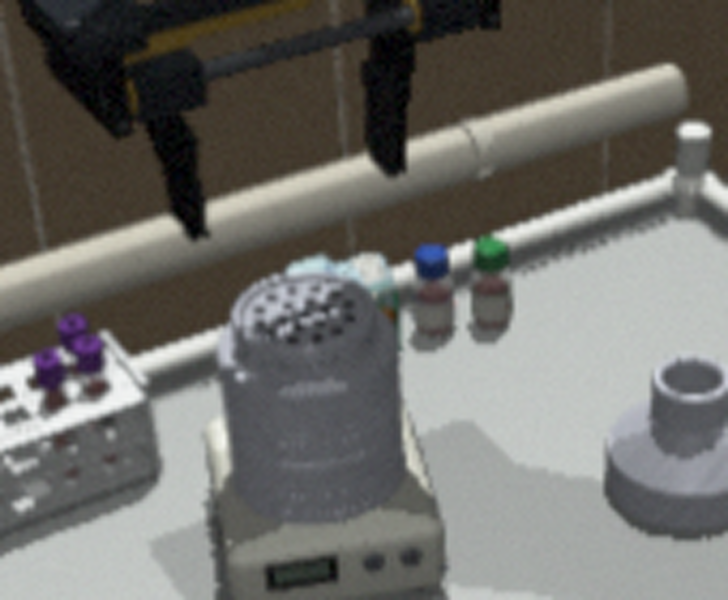

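View pics/p19.png

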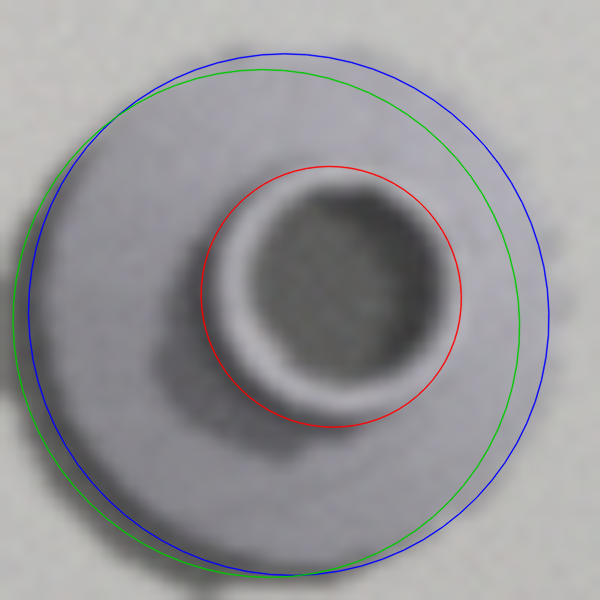

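Request:
{"name": "drive_tool", "arguments": {"motion": [[0, -17.8, -6.4, 0], [0, -17.8, -6.4, 0], [0, -17.8, -6.4, 0], [2, -17.8, -6.4, 0], [5, -17.8, -6.4, 0], [8, -17.8, -6.4, 0], [9.4, -17.8, -6.4, 0], [9.4, -17.8, -6.4, 0], [9.4, -17.8, -6.4, 0], [9.4, -17.8, -6.4, 0]]}}

```text
time: 30.75
ee_pos: [0.5351, 0.0484, 0.1207]
eef_rot: [-0.001, 0.707, 0.002, 0.708]
ft_force: [0.5, 0.3, 0.5]
width: 0.0871
```

```bash
python3 - <<'E'
from h import *
go([.5345,.0467,.068],90)
im=r.camera("top")[:,:,::-1].copy();cv2.imwrite('pics/top8.png',im)
E
```

```text
t 30.75 pos [0.5351 0.0484 0.1207] xaxis [ 0.002  0.001 -1.   ] yaw(tool y) 90.24 w 0.0871 F [0.5 0.3 0.5]
 shift cm [ 5.27 -0.18 -0.07] twist 0.048301198642639064 j7 1.1
```

View pics/top8.png

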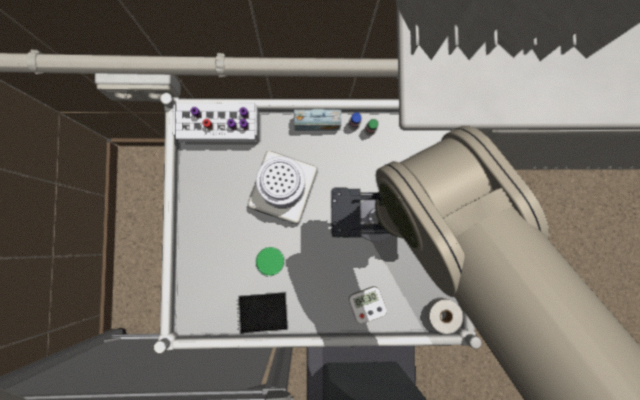

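```bash
python3 - <<'E'
from h import *
for z in(.2,.26,.3,.4,.5): print(z,p2w('top',[[468,130],[440,135],[390,190],[400,128],[545,230]],z)[:,:2].round(3).tolist())
s=r.read_state();print(s['joint_positions'].round(2))
im=r.camera("scene")[:,:,::-1].copy();cv2.imwrite('pics/scene8.png',im)
E
```

```text
0.2 [[0.664, -0.076], [0.656, -0.031], [0.569, 0.049], [0.667, 0.032], [0.506, -0.189]]
0.26 [[0.648, -0.053], [0.641, -0.013], [0.561, 0.061], [0.651, 0.045], [0.504, -0.157]]
0.3 [[0.637, -0.038], [0.631, -0.0], [0.556, 0.069], [0.64, 0.053], [0.503, -0.135]]
0.4 [[0.611, -0.001], [0.605, 0.031], [0.544, 0.088], [0.613, 0.075], [0.499, -0.082]]
0.5 [[0.585, 0.036], [0.58, 0.061], [0.531, 0.107], [0.586, 0.097], [0.495, -0.028]]
[ 0.68  0.43 -1.02  1.8   0.4   1.14  1.1 ]
```

View pics/scene8.png

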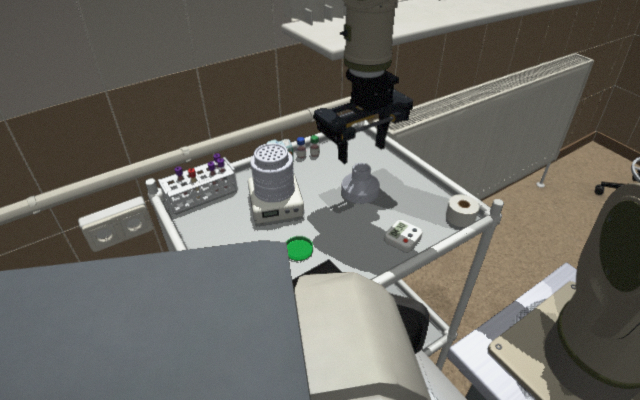

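Request:
{"name": "drive_tool", "arguments": {"motion": [[1, -0.15, -0.05, 0], [2.5, -0.15, -0.05, 0], [4, -0.15, -0.05, 0], [4.8, -0.15, -0.05, 0], [5.2, -0.15, -0.05, 0], [5.2, -0.15, -0.05, 0], [5.2, -0.15, -0.05, 0]]}}

```text
time: 31.43
ee_pos: [0.5336, 0.0454, 0.0672]
eef_rot: [-0.001, 0.707, 0.001, 0.707]
ft_force: [-0.1, 0.1, -0.3]
width: 0.0873
```

```bash
python3 - <<'E'
from h import *
go([.5345,.0467,.067],90)
im=r.camera("scene")[:,:,::-1].copy()
cv2.imwrite('pics/p20.png',cv2.resize(im[90:210,290:450],(800,600),interpolation=cv2.INTER_CUBIC))
E
```

```text
t 31.4333 pos [0.5336 0.0454 0.0672] xaxis [-0.  0. -1.] yaw(tool y) 90.13 w 0.0873 F [-0.1  0.1 -0.3]
 shift cm [0.02 0.13 0.09] twist 0.02627330622842692 j7 1.05
```

View pics/p20.png

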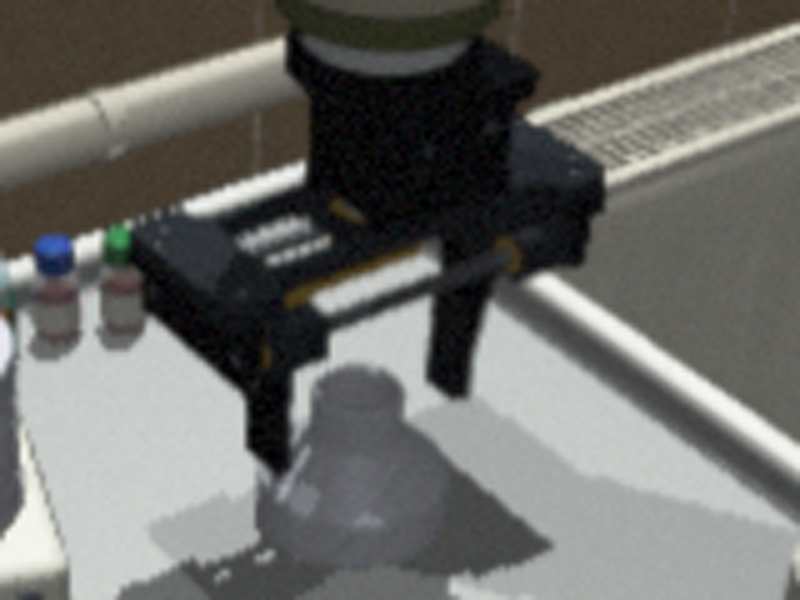

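Request:
{"name": "drive_tool", "arguments": {"motion": [[0, 0.1, 0.1, 0], [0, 0.1, 0.1, 0], [0, 0.1, 0.1, 0]]}}

```text
time: 31.73
ee_pos: [0.535, 0.0462, 0.0677]
eef_rot: [-0.001, 0.707, 0.001, 0.707]
ft_force: [0.0, 0.4, 0.8]
width: 0.0869
```

Request:
{"name": "drive_tool", "arguments": {"motion": [[0, 0, 0, 0], [0, 0, 0, 0], [0, 0, 0, 0], [0, 0, 0, 0], [0, 0, 0, 0], [0, 0, 0, 0], [0, 0, 0, 0], [0, 0, 0, 0]], "grip": 255, "force": 25}}

```text
time: 32.4
ee_pos: [0.5347, 0.0461, 0.0673]
eef_rot: [-0.001, 0.707, 0.001, 0.707]
ft_force: [0.6, -0.5, -0.2]
width: 0.0414
```

```bash
python3 - <<'E'
from h import *
go([.5977,.2250,.23],90)
E
```

```text
t 32.4 pos [0.5347 0.0461 0.0673] xaxis [ 0. -0. -1.] yaw(tool y) 90.12 w 0.0414 F [ 0.6 -0.5 -0.2]
 shift cm [-16.27  17.87   6.34] twist 0.023069575174235978 j7 1.05
```

Request:
{"name": "drive_tool", "arguments": {"motion": [[0, 0, 0, 0], [0, 0, 0, 0], [0, 0, 0, 0]]}}

```text
time: 32.65
ee_pos: [0.5347, 0.0462, 0.0673]
eef_rot: [-0.001, 0.707, 0.001, 0.707]
ft_force: [0.3, -0.4, 0.4]
width: 0.0395
```

Request:
{"name": "drive_tool", "arguments": {"motion": [[-2, 0, 0, 0], [-5, 0, 0, 0], [-8, 0, 0, 0], [-12, 0, 0, 0], [-16, 1, 0.5, 0], [-16.3, 17.9, 6.3, 0], [-16.3, 17.9, 6.3, 0], [-16.3, 17.9, 6.3, 0], [-16.3, 17.9, 6.3, 0], [-16.3, 17.9, 6.3, 0], [-16.3, 17.9, 6.3, 0], [-16.3, 17.9, 6.3, 0], [-16.3, 17.9, 6.3, 0], [-16.3, 17.9, 6.3, 0], [-16.3, 17.9, 6.3, 0]]}}

```text
time: 33.9
ee_pos: [0.5976, 0.2236, 0.2303]
eef_rot: [-0.0, 0.707, -0.0, 0.707]
ft_force: [-0.6, -0.4, -2.0]
width: 0.0395
```

```bash
python3 - <<'E'
from h import *
go([.5977,.2250,.1873],90)
im=r.camera("scene")[:,:,::-1].copy()
cv2.imwrite('pics/p21.png',cv2.resize(im[40:220,180:380],(666,600),interpolation=cv2.INTER_CUBIC))
E
```

```text
t 33.9 pos [0.5976 0.2236 0.2303] xaxis [ 0.    -0.001 -1.   ] yaw(tool y) 89.99 w 0.0395 F [-0.6 -0.4 -2. ]
 shift cm [4.3  0.14 0.01] twist -0.0012723743999742965 j7 0.84
```

View pics/p21.png

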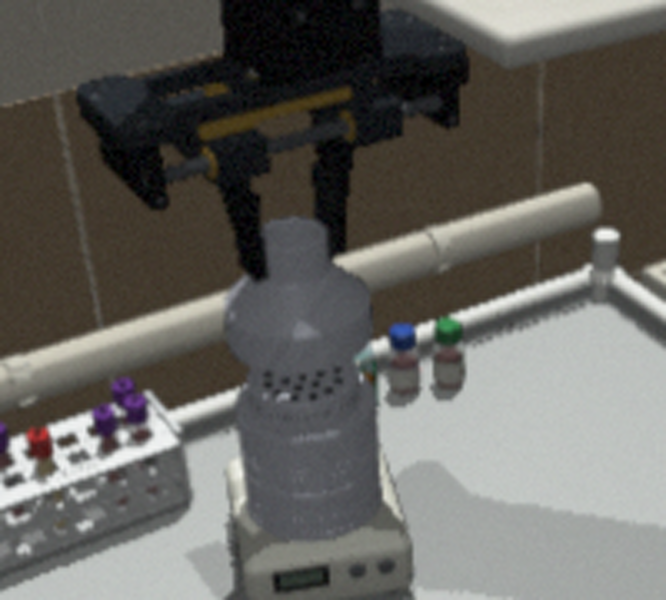

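The cone is held upright above the coarse stage. Lowering now.

Request:
{"name": "drive_tool", "arguments": {"motion": [[0.7, 0, 0, 0], [1.4, 0, 0, 0], [2, 0, 0, 0], [2, 0, 0, 0], [2, 0, 0, 0]]}}

```text
time: 34.37
ee_pos: [0.597, 0.225, 0.2096]
eef_rot: [-0.001, 0.707, 0.001, 0.707]
ft_force: [0.8, 0.4, -2.0]
width: 0.0393
```

```bash
python3 - <<'E'
from h import *
go([.5977,.2250,.1873],90)
E
```

```text
t 34.3667 pos [0.597  0.225  0.2096] xaxis [-0.001 -0.    -1.   ] yaw(tool y) 90.12 w 0.0393 F [ 0.8  0.4 -2. ]
 shift cm [2.23 0.   0.07] twist 0.02300759037309774 j7 0.83
```

Request:
{"name": "drive_tool", "arguments": {"motion": [[0.2, 0, 0.05, 0], [0.4, 0, 0.05, 0], [0.6, 0, 0.05, 0], [0.8, 0, 0.05, 0], [1.0, 0, 0.05, 0], [1.0, 0, 0.05, 0]]}}

```text
time: 34.87
ee_pos: [0.5976, 0.2252, 0.1998]
eef_rot: [-0.001, 0.707, 0.001, 0.707]
ft_force: [0.2, 0.4, -1.7]
width: 0.0392
```

Request:
{"name": "drive_tool", "arguments": {"motion": [[0.2, 0, 0, 0], [0.4, 0, 0, 0], [0.6, 0, 0, 0], [0.8, 0, 0, 0], [0.8, 0, 0, 0]]}}

```text
time: 35.28
ee_pos: [0.5975, 0.2252, 0.1917]
eef_rot: [-0.001, 0.707, 0.001, 0.707]
ft_force: [-0.6, -0.5, -3.1]
width: 0.0395
```

Request:
{"name": "drive_tool", "arguments": {"motion": [[0.1, 0, 0, 0], [0.2, 0, 0, 0], [0.3, 0, 0, 0], [0.3, 0, 0, 0]]}}

```text
time: 35.62
ee_pos: [0.5977, 0.2252, 0.1891]
eef_rot: [-0.001, 0.707, 0.001, 0.707]
ft_force: [-1.5, 0.7, -1.0]
width: 0.0393
```

Request:
{"name": "drive_tool", "arguments": {"motion": [[0.05, 0, 0, 0], [0.1, 0, 0, 0], [0.1, 0, 0, 0]]}}

```text
time: 35.87
ee_pos: [0.5977, 0.2253, 0.1882]
eef_rot: [-0.001, 0.707, 0.001, 0.707]
ft_force: [-1.0, -0.3, -1.2]
width: 0.0392
```

Request:
{"name": "drive_tool", "arguments": {"motion": [[0.05, 0, 0, 0], [0.05, 0, 0, 0], [0.05, 0, 0, 0]]}}

```text
time: 36.12
ee_pos: [0.5978, 0.2253, 0.1877]
eef_rot: [-0.001, 0.707, 0.001, 0.707]
ft_force: [-1.5, -0.0, -0.4]
width: 0.0391
```

Request:
{"name": "drive_tool", "arguments": {"motion": [[0.05, 0, 0, 0], [0.05, 0, 0, 0], [0.05, 0, 0, 0]]}}

```text
time: 36.37
ee_pos: [0.5978, 0.2253, 0.1873]
eef_rot: [-0.001, 0.707, 0.001, 0.707]
ft_force: [-0.8, -0.5, -1.4]
width: 0.0392
```

Request:
{"name": "drive_tool", "arguments": {"motion": [[0.05, 0, 0, 0], [0.05, 0, 0, 0], [0.05, 0, 0, 0]]}}

```text
time: 36.62
ee_pos: [0.5979, 0.2253, 0.1871]
eef_rot: [-0.001, 0.707, 0.001, 0.707]
ft_force: [-2.8, -0.2, 2.4]
width: 0.0394
```

Request:
{"name": "drive_tool", "arguments": {"motion": [[0, 0, 0, 0], [0, 0, 0, 0], [0, 0, 0, 0], [0, 0, 0, 0], [0, 0, 0, 0]], "grip": 0}}

```text
time: 37.03
ee_pos: [0.5979, 0.2253, 0.1867]
eef_rot: [-0.001, 0.707, 0.001, 0.707]
ft_force: [0.0, -0.3, -0.9]
width: 0.0648
```

Request:
{"name": "drive_tool", "arguments": {"motion": [[-2, 0, 0, 0], [-5, 0, 0, 0], [-9, 0, 0, 0], [-9, 0, -4, 0], [-9, 0, -8, 0], [-9, 0, -12, 0], [-9, 0, -16, 0], [-9, 0, -16, 0], [-9, 0, -16, 0], [-9, 0, -16, 0]]}}

```text
time: 37.87
ee_pos: [0.4385, 0.2243, 0.2771]
eef_rot: [-0.001, 0.706, -0.0, 0.708]
ft_force: [0.9, -0.3, -0.7]
width: 0.0871
```

```bash
python3 - <<'E'
from h import *
go([.5977,.2250,.1873],90)
im=r.camera("scene")[:,:,::-1].copy();cv2.imwrite('pics/scene9.png',im)
t=r.camera("top")[:,:,::-1].copy();cv2.imwrite('pics/top9.png',t)
cv2.imwrite('pics/p22.png',np.hstack([cv2.resize(im[90:230,200:340],(400,400)),cv2.resize(t[100:240,220:360],(400,400))]))
E
```

```text
t 37.8667 pos [0.4385 0.2243 0.2771] xaxis [ 0.002 -0.001 -1.   ] yaw(tool y) 90.04 w 0.0871 F [ 0.9 -0.3 -0.7]
 shift cm [ 9.01  0.07 15.91] twist 0.008790594279031439 j7 0.9
```

View pics/p22.png

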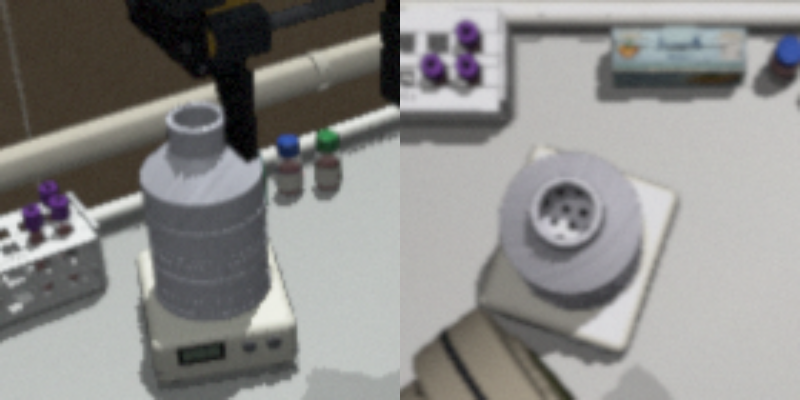

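View pics/scene9.png

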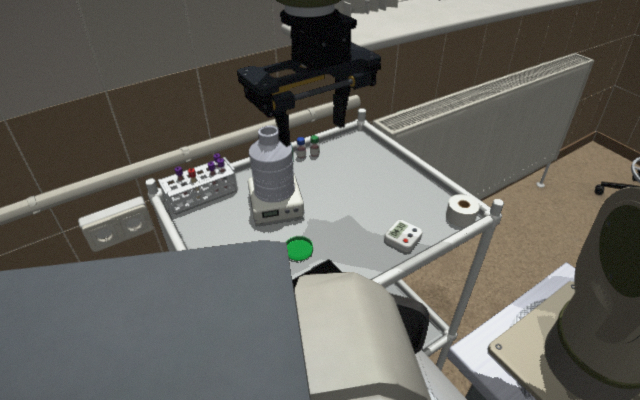

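Request:
{"name": "drive_tool", "arguments": {"motion": [[0, 0, 0, 0], [0, 0, 0, 0], [0, 0, 0, 0], [0, 0, 0, 0]]}}

```text
time: 38.3
ee_pos: [0.4379, 0.2252, 0.2766]
eef_rot: [-0.001, 0.707, 0.001, 0.707]
ft_force: [-0.2, -0.1, 0.2]
width: 0.0871
```

```bash
python3 - <<'E'
from h import *
out=[]
for n,(u,v) in{'top':(278,178),'scene':(272,175)}.items():
    im=cv2.imread(f'pics/{n}9.png');h,S=33,6
    if n=='scene': v-=8;h=45;S=4.4
    t=cv2.resize(im[v-h:v+h,u-h:u+h],(396,396),interpolation=cv2.INTER_CUBIC);S=396/(2*h)
    for rad,z,c in[(.020,.186,(0,0,255)),(.042,.144,(255,0,0)),(.042,.12,(0,200,0)),(.042,.08,(0,200,200))]:
        p=(w2p(n,circ((.5976,.2245),rad,z))-[u-h,v-h]+.5)*S-.5
        cv2.polylines(t,[np.int32(p*16)],True,c,1,cv2.LINE_AA,4)
    out.append(t)
cv2.imwrite('pics/p23.png',np.hstack(out))
E
```

```text
(no output)
```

View pics/p23.png

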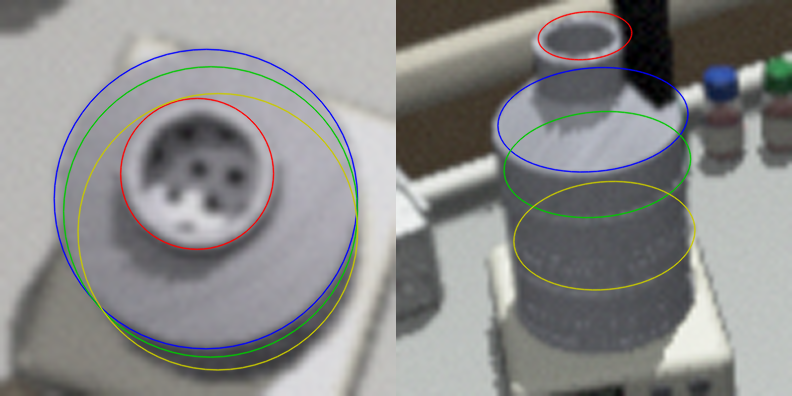

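```bash
python3 - <<'E'
from bench import r
print(r.close_job())
E
```

```text
the job is handed in; nothing more can be done
None
```

The sampler is assembled on the pump base and handed in at about 38 s. From the base up it is dish, fine stage, dish, coarse stage, inlet cone.

- **Heights:** each part was lowered in small steps to within about 0.5 mm of its calculated seated height. At that height the fine stage, coarse stage and cone each showed 2–3 N of upward contact force. The dishes showed no clear force change, so I judged their seating from the height and the pictures.
- **Alignment:** in the final top view the cone's outline matches the model at its seated height, centred on the base axis. In the scene view the outline sat 1–2 pixels off. That view already showed a similar shift on the base itself, so I took it for calibration error.
- **Dishes:** they looked level and inside their seat lips before being covered. I could not see them once the stages were on. In its top view the lower dish looked up to about 1 mm off centre, which is roughly the seat's clearance.
- **Bystanders:** in the last pictures the carton and timer look unmoved. The notepad is only partly in view at the end. I did not measure any of the three, and no move came near them.

No check failed, and the hand-in gave no verdict.

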